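Set up the bench shaker for a run

TASK

The shaker was left switched on with no platform: swing its start lever fully back towards you to stop it, then fit the platform whose bolt holes match the studs on the shaker's drive, pressed down flat over them. Then stand every reagent bottle that is there upright on it, in straight rows along the two sides of the grip bar, no bottle overhanging the edge; only when all are loaded, swing the start lever fully over to the far side again to start it. Do not push away or knock over the specimen cups, the dark bottle and the timer that stand around.

Things in the scene. Friction and masses are not known exactly. Their poses are not given: they have to be found in the camera images.
- shaker: low white bench shaker, fixed, 130 mm (x) by 235 mm (y) and 40 mm high; origin on the bench below the centre of its drive table, z up. Housing from y = +65 to -170 mm; control end with the start lever at negative y. Beyond the loose platforms stands a fixed analyser, 0.47 m tall: front face at world x = 0.59 m, right side at world y = -0.085 m: keep wrist and gripper clear.
- start_lever (a joint): start lever on the control end of the shaker: 0 = leaning towards the shaker's -x side (off), 1.0 = swung fully over to its +x side (running). It stays where it is left and moves easily (about 1 N at the knob).
- start_lever_tip (a point): centre of the black ball knob (26 mm across) on top of the lever. The lever turns about an axis along the shaker's y through the shaker's point x = -22, y = -135, z = 62 mm, 70 mm from the knob; it starts near 1.0; at 0 the knob leans 34 mm to -x of the pivot, at 1.0 33 mm to +x.
- studs_a: stud plate, one of three kinds; one lies rimmed in on the drive table (2 kg), the others absent. Steel, 95 (x) by 115 (y) by 6 mm, origin: centre of its underside, 40 mm above the bench, axes as the shaker's; four upright studs, 10 mm thick, 9 mm high, tapered tips, at x = +-24, y = +-40 mm: the corners of a rectangle 48 by 80 mm.
- studs_b: stud plate, one of three kinds; one lies rimmed in on the drive table (2 kg), the others absent. Steel, 95 (x) by 115 (y) by 6 mm, origin: centre of its underside, 40 mm above the bench, axes as the shaker's; four upright studs, 10 mm thick, 9 mm high, tapered tips, at x = +-26, y = 0 and at x = 0, y = +-50 mm: the points of a diamond 52 by 100 mm.
- studs_c: stud plate, one of three kinds; one lies rimmed in on the drive table (2 kg), the others absent. Steel, 95 (x) by 115 (y) by 6 mm, origin: centre of its underside, 40 mm above the bench, axes as the shaker's; four upright studs, 10 mm thick, 9 mm high, tapered tips, at x = +-24, y = +-24 mm: the corners of a square of 48 mm.
- platform_a: loose aluminium platform 130 (x) by 170 (y) by 10 mm, 0.35 kg; origin: centre of underside. Black grip bar on its middle, 12 (x) by 60 (y) mm, top 50 mm above the underside. Four through holes 14 mm wide at x = +-24, y = +-40 mm: the corners of a rectangle 48 by 80 mm. Fits only studs of that pattern, either way round; seated, its underside is 46 mm above the bench (9 mm higher on wrong studs).
- platform_b: loose aluminium platform 130 (x) by 170 (y) by 10 mm, 0.35 kg; origin: centre of underside. Black grip bar on its middle, 12 (x) by 60 (y) mm, top 50 mm above the underside. Four through holes 14 mm wide at x = +-26, y = 0 and at x = 0, y = +-50 mm: the points of a diamond 52 by 100 mm. Fits only studs of that pattern, either way round; seated, its underside is 46 mm above the bench (9 mm higher on wrong studs).
- platform_c: loose aluminium platform 130 (x) by 170 (y) by 10 mm, 0.35 kg; origin: centre of underside. Black grip bar on its middle, 12 (x) by 60 (y) mm, top 50 mm above the underside. Four through holes 14 mm wide at x = +-24, y = +-24 mm: the corners of a square of 48 mm. Fits only studs of that pattern, either way round; seated, its underside is 46 mm above the bench (9 mm higher on wrong studs).
- bottle_1: plastic reagent bottle with screw cap, 48 mm in diameter, 112 mm high (straight body and shoulder up to about 95 mm; the cap above is not to be gripped), 0.11 kg, origin at the centre of its underside, z up. Three or four such bottles are present.
- bottle_2: plastic reagent bottle with screw cap, 48 mm in diameter, 112 mm high (straight body and shoulder up to about 95 mm; the cap above is not to be gripped), 0.11 kg, origin at the centre of its underside, z up. Three or four such bottles are present.
- bottle_3: plastic reagent bottle with screw cap, 48 mm in diameter, 112 mm high (straight body and shoulder up to about 95 mm; the cap above is not to be gripped), 0.11 kg, origin at the centre of its underside, z up. Three or four such bottles are present.
- bottle_4: plastic reagent bottle with screw cap, 48 mm in diameter, 112 mm high (straight body and shoulder up to about 95 mm; the cap above is not to be gripped), 0.11 kg, origin at the centre of its underside, z up. Three or four such bottles are present.
- stain_bottle: bystander, loose: dark bottle 54 mm wide, 129 mm high; origin at the centre of its underside. Not part of the job.
- specimen_cup_1: bystander, loose: lidded cup 64 mm wide, 71 mm high; origin at the centre of its underside. Not part of the job.
- specimen_cup_2: bystander, loose: lidded cup 64 mm wide, 71 mm high; origin at the centre of its underside. Not part of the job.
- timer: bystander, loose: small bench timer 60 by 70 by 22 mm; origin at the centre of its underside. Not part of the job.
Not all that is in view belongs to the job. What is shaped like the bottle_4 but green is not meant.

How it is judged:
By the outcome, as a careful person would: the job done as asked, in the order asked, and still so for the second after the job is handed in, with the robot touching nothing.
Of studs_a, studs_b, studs_c only 1 to 1 are there at a start; the rules pass over those that are not, and their reading is None.
Of bottle_1, bottle_2, bottle_3, bottle_4 only 3 to 4 are there at a start; the rules pass over those that are not, and their reading is None.
At some moment in a run one of platform_a, platform_b, platform_c may be knocked a few centimetres aside while the robot is not near it.
Once in a run the grip may slacken for a moment while it holds something.
It also fails if it takes over 200 s, if anything falls off the work surface, if the arm or the gripper's body presses on something with over 40 N, if the wrist force passes 120 N, or if a joint passes its speed limit or range.

ROBOT

A 7-joint arm with a two-finger parallel gripper is mounted at the origin on a cart in front of the work surface, level with it; the furniture and walls round the work are solid. World frame = base frame: x ahead of the robot, y to its left, z up, the work surface at z = 0. Lengths are in m, angles in rad, forces in N, time in s.
With the tool pointing down it reaches from about 0.4 to 0.85 m from the base axis. Payload 10.4 kg.
Tool frame: the origin (TCP) lies midway between the tips of the shut fingers; the grasp point (between the pads) lies 19 mm behind it (r.tcp_to_grasp is the z of the grasp point in the tool frame, in m); z points along the fingers, x is the direction in which the jaws open and shut, and the axes are right-handed (so a half turn about z gives the same grasp; the last joint's range is limited). The gripper opens to 87 mm and grips with 3 to 60 N. Pads are 19 mm wide; open, the fingers measure 117 mm over their backs; the gripper's body (75 mm by 190 mm) begins 51 mm behind the grasp point.
Start: joints at [1.17, 0.332, -0.065, 1.46, 0.022, 1.35, -0.088], TCP at [0.231, -0.581, 0.192] pointing down, gripper open.
Joint ranges: [-2.6, 2.6], [-0.5, 2.12], [-1.47, 1.34], [0.16, 2.42], [-1.27, 4.41], [0.06, 2.06], [-2.6, 2.6]. Speed limits (rad/s): [2.22, 2.22, 2.79, 2.79, 3.14, 3.14, 3.14].

INTERFACE

Orientations are given as a unit quaternion [x, y, z, w].
In Python, from bench import r, camera, close_job gives the robot as it stands. The module is installed in compiled form; this text tells all that it offers.
- The arm moves only by the shell command python3 -m crank 'ROWS' [FORCE]. ROWS is JSON, a list of rows, each an object of numbers: "x", "y", "z": the shift along the tool's x, y, z scaled (see below); "ax", "ay", "az": the turn, a rotation vector about the tool's x, y, z scaled (see below); "claw": the closure, from -1 (fully open) to 1 (shut), so that 0 is half open. A call has exactly 5 rows; each row is the pose to reach, as a shift and turn from the pose commanded when the call began, along the tool's axes at that moment; what a row does not reach only later rows make up. The controller multiplies each number of a shift by 1 m and each number of a turn by 2 rad. A row lasts 1/12 s, in which the tool goes at most 41.7 mm and 7.16 degrees, less where a joint would pass 70% of its speed; a pose out of reach is approached as far as the arm can. A call with a number of a shift or a turn outside -1 to 1 is refused whole. A call with a gripper value outside its range is refused whole. The fingers move at their own pace and stop on an object; FORCE is the grip in N (left out, the last holds). Time passes only in rows, so rows that repeat a pose let the fingers close, or fill a call up. It gives the time, the measured TCP pose, the force and the opening at its end, in the units of the state.
- r.read_state(): the state, without advancing time (a new reading comes with each control period).
- camera(name): name is "scene" or "side" or "wrist"; returns a dict with "color" (384x512x3 uint8, blue, green, red), "fx", "fy", "cx", "cy" (pixels), "eye" and "orientation" of the camera in the world. Camera axes: x right, y down, z forward; pixel columns grow to the right and rows downward; lengths in m; the calibration is good to about 2 mm. The wrist camera is an equidistant fisheye: a pixel r from the principal point sees the ray r / f radians off the axis. A picture is of the moment at which its call begins. There is no depth.
- close_job(): hands the job in, once; it reports no verdict.
The state is a dict: "time": time; "joint_positions": joint angles; "joint_vel": joint speeds; "joint_torque": joint torques, N m; "ee_pos": TCP position; "eef_rot": TCP orientation; "ft_force": force on the tool from outside, world axes, zero at the start; "torque": the same for the moment, N m; "width": finger opening in m.
Only numpy, scipy, OpenCV 4.12 (cv2) and the standard library are available. Lean on these libraries where they do the work, as an engineer would, in place of code of your own. Each camera call takes 0.05 s, during which the arm holds its last target. There are 200 camera calls.

## Working session

There is one attempt and no reset: what is moved stays moved. The work goes in short steps, Python scripts to look and compute and a shell command to move; the robot and the scene stay as the last step left them, time stands still between calls to the robot, and variables do not carry over. Pictures are saved under pics/ and viewed, about 12 in all and at most 16, crops included, and the job is handed in when it is done.

```bash
mkdir -p pics; cat > h.py <<'E'
import numpy as np, cv2, sys
from scipy.spatial.transform import Rotation as R
from bench import r, camera
def snap(name,fn=None):
    c=camera(name); 
    if fn: cv2.imwrite('pics/'+fn,c['color'])
    return {k:(np.array(v) if k!='color' else v) for k,v in c.items()}
def ray(c,u,v,fish=False):
    x=(u-c['cx'])/c['fx']; y=(v-c['cy'])/c['fy']
    if fish:
        t=np.hypot(x,y); s=np.sin(t)/t if t>1e-9 else 1; d=np.array([x*s,y*s,np.cos(t)])
    else: d=np.array([x,y,1.])
    o=c['orientation']; M=o if o.shape==(3,3) else R.from_quat(o).as_matrix()
    d=M@d; return c['eye'],d/np.linalg.norm(d)
def atz(c,u,v,z,fish=False):
    e,d=ray(c,u,v,fish); return e+d*(z-e[2])/d[2]
def proj(c,p,fish=False):
    o=c['orientation']; M=o if o.shape==(3,3) else R.from_quat(o).as_matrix()
    q=M.T@(np.array(p)-c['eye'])
    if fish:
        t=np.arctan2(np.hypot(q[0],q[1]),q[2]); n=np.hypot(q[0],q[1]); q=np.array([q[0]/n*t,q[1]/n*t,1])
    return c['fx']*q[0]/q[2]+c['cx'], c['fy']*q[1]/q[2]+c['cy']
def tri(*rays):
    A=0;b=0
    for e,d in rays:
        P=np.eye(3)-np.outer(d,d); A=A+P; b=b+P@e
    return np.linalg.solve(A,b)
def st():
    s=r.read_state(); M=R.from_quat(s['eef_rot'])
    print('t',round(s['time'],2),'pos',np.round(s['ee_pos'],4),'F',np.round(s['ft_force'],1),'w',round(s['width'],4),'q',np.round(s['joint_positions'],2)); print('toolaxes rows x,y,z',np.round(M.as_matrix().T,3).tolist())
    return s,M
def go(p,yaw=None):
    "shift in tool axes to world p; yaw= desired world angle of tool x (tool pointing down)"
    s,M=st(); print('SHIFT',np.round(M.inv().apply(np.array(p)-s['ee_pos']),3))
    if yaw is not None:
        x=np.array([np.cos(yaw),np.sin(yaw),0]); z=np.array([0,0,-1]); T=R.from_matrix(np.c_[x,np.cross(z,x),z])
        print('TURN/2',np.round((M.inv()*T).as_rotvec()/2,3))
E
python3 - <<'E'
from h import *
for n in ['scene','side','wrist']:
    c=snap(n,n+'1.png'); print(n,c['fx'],c['fy'],c['cx'],c['cy'],c['eye'],c['orientation'])
st()
E
```

```text
scene 422.1873159999892 422.1873159999892 260.0561008057054 193.23595416043267 [0.11448307 0.6060101  1.0906383 ] [-0.26234159  0.89806688 -0.33861775  0.09995391]
side 487.5803166552789 487.5803166552789 253.49170387000024 189.86624451128117 [-0.72241904  0.45615955  0.90094488] [-0.45963279  0.73065131 -0.42223315  0.27677704]
wrist 297.3186396354542 297.3186396354542 250.3131395465402 188.89663372741526 [ 0.30084983 -0.55442013  0.38361105] [ 0.81935075 -0.55607309 -0.07913637  0.11482374]
t 0.15 pos [ 0.2304 -0.5806  0.1914] F [-1.  -0.3 -0.6] w 0.0868 q [ 1.17  0.33 -0.06  1.46  0.02  1.35 -0.09]
toolaxes rows x,y,z [[0.369, -0.929, -0.001], [-0.929, -0.369, 0.0], [-0.0, 0.001, -1.0]]
```

View pics/scene1.png

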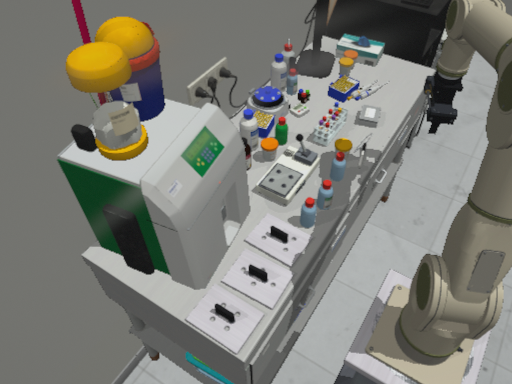

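View pics/side1.png

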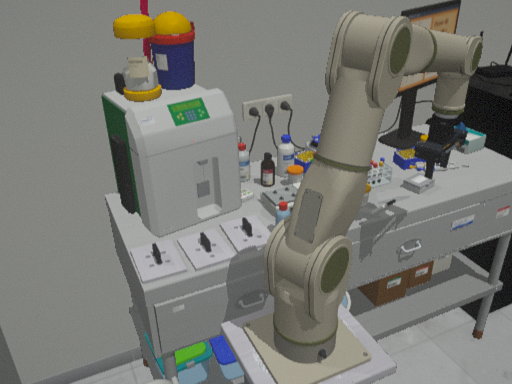

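```bash
python3 - <<'E'
import cv2
a=cv2.imread('pics/scene1.png')
cv2.imwrite('pics/c1.png',cv2.resize(a[30:230,225:390],None,fx=3,fy=3,interpolation=cv2.INTER_CUBIC))
cv2.imwrite('pics/c2.png',cv2.resize(a[205:350,180:340],None,fx=4,fy=4,interpolation=cv2.INTER_CUBIC))
E
```

```text
(no output)
```

View pics/c1.png

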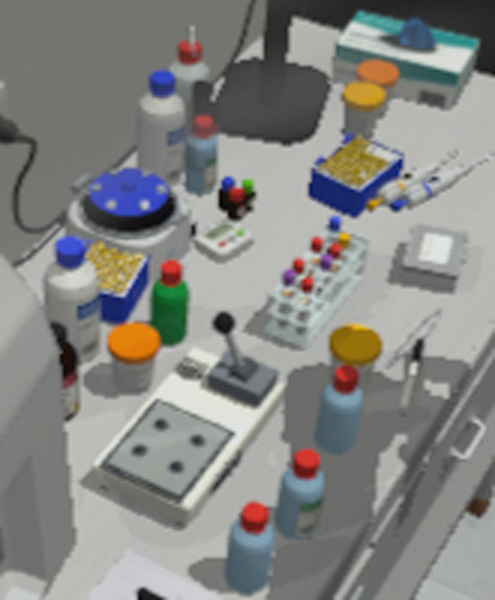

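View pics/c2.png

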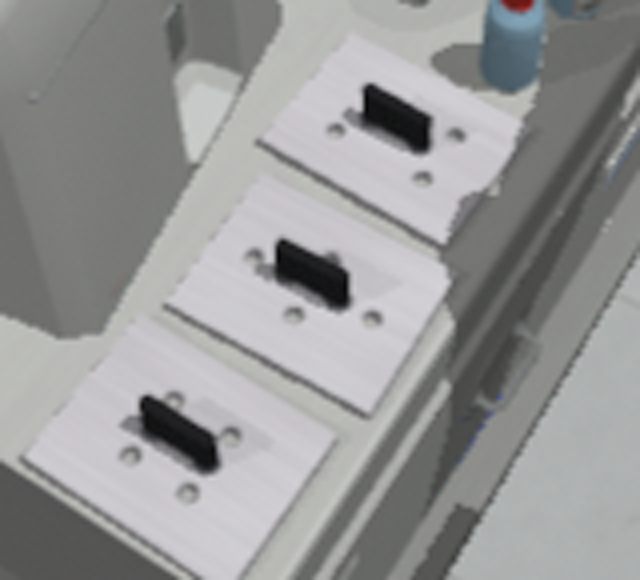

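```bash
python3 - <<'E'
from h import *
np.set_printoptions(precision=3,suppress=True)
c=snap('scene')
f1=lambda u,v:(225+u/3,30+v/3); f2=lambda u,v:(180+u/4,205+v/4)
def P(n,f,u,v,z): print(n,np.round(f(u,v),1),atz(c,*f(u,v),z))
for n,u,v in [('cap1',345,370),('cap2',306,455),('cap3',255,510),('cap4',203,120)]: P(n,f1,u,v,.112)
P('green',f1,172,267,.112)
P('knob',f1,224,322,.12)
for p in [(161,425),(197,440),(138,449),(176,467)]: P('stud',f1,*p,.052)
P('house',f1,182,525,.04);P('house',f1,85,478,.04);P('house',f1,290,375,.04)
for p in [(161,418),(233,437),(105,477),(180,500)]: P('plate',f1,*p,.046)
for p in [(336,130),(457,135),(423,178), (254,256),(332,259),(294,315),(373,318),(175,399),(231,434),(130,455),(188,492)]: P('hole',f2,*p,.010)
for p in [(365,87),(430,122),(277,242),(349,278),(142,399),(217,440)]: P('bartop',f2,*p,.05)
P('cup orange',f1,134,340,.071);P('cup yellow',f1,356,343,.071);P('stain',f1,60,330,.129);P('timer',f1,222,238,.022)
E
```

```text
cap1 [340.  153.3] [ 0.45  -0.414  0.112]
cap2 [327.  181.7] [ 0.428 -0.273  0.112]
cap3 [310. 200.] [ 0.437 -0.177  0.112]
cap4 [292.7  70. ] [ 0.833 -0.766  0.112]
green [282.3 119. ] [ 0.706 -0.467  0.112]
knob [299.7 137.3] [ 0.6   -0.404  0.12 ]
stud [278.7 171.7] [ 0.608 -0.28   0.052]
stud [290.7 176.7] [ 0.561 -0.282  0.052]
stud [271.  179.7] [ 0.61  -0.234  0.052]
stud [283.7 185.7] [ 0.56  -0.233  0.052]
house [285.7 205. ] [ 0.517 -0.174  0.04 ]
house [253.3 189.3] [ 0.643 -0.174  0.04 ]
house [321.7 155. ] [ 0.526 -0.446  0.04 ]
plate [278.7 169.3] [ 0.617 -0.295  0.046]
plate [302.7 175.7] [ 0.532 -0.313  0.046]
plate [260. 189.] [ 0.622 -0.183  0.046]
plate [285.  196.7] [ 0.535 -0.199  0.046]
hole [264.  237.5] [ 0.519 -0.046  0.01 ]
hole [294.2 238.8] [ 0.437 -0.092  0.01 ]
hole [285.8 249.5] [ 0.439 -0.044  0.01 ]
hole [243.5 269. ] [0.51  0.083 0.01 ]
hole [263.  269.8] [0.46  0.054 0.01 ]
hole [253.5 283.8] [0.458 0.107 0.01 ]
hole [273.2 284.5] [0.409 0.079 0.01 ]
hole [223.8 304.8] [0.492 0.206 0.01 ]
hole [237.8 313.5] [0.445 0.207 0.01 ]
hole [212.5 318.8] [0.494 0.256 0.01 ]
hole [227. 328.] [0.445 0.256 0.01 ]
bartop [271.2 226.8] [ 0.507 -0.067  0.05 ]
bartop [287.5 235.5] [ 0.448 -0.066  0.05 ]
bartop [249.2 265.5] [0.488 0.084 0.05 ]
bartop [267.2 274.5] [0.429 0.081 0.05 ]
bartop [215.5 304.8] [0.496 0.233 0.05 ]
bartop [234.2 315. ] [0.438 0.23  0.05 ]
cup orange [269.7 143.3] [ 0.699 -0.368  0.071]
cup yellow [343.7 144.3] [ 0.473 -0.506  0.071]
stain [245. 140.] [ 0.746 -0.282  0.129]
timer [299.  109.3] [ 0.735 -0.655  0.022]
```

View pics/wrist1.png

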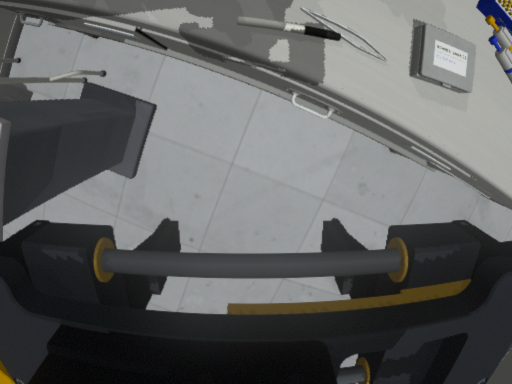

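```bash
R='[]'
python3 -m crank '[{"z":-0.1,"az":-0.06,"claw":-1},{"z":-0.1,"az":-0.12,"claw":-1},{"z":-0.1,"az":-0.18,"claw":-1},{"z":-0.1,"az":-0.24,"claw":-1},{"z":-0.1,"az":-0.3,"claw":-1}]'
python3 -m crank '[{"az":-0.06,"claw":-1},{"az":-0.12,"claw":-1},{"az":-0.18,"claw":-1},{"az":-0.24,"claw":-1},{"az":-0.296,"claw":-1}]'
python3 - <<'E'
from h import *
go([0.55,-0.36,0.30],0)
E
```

```text
t 0.2 pos [ 0.2305 -0.5807  0.1915] F [-1.   0.5 -0. ] w 0.087 q [ 1.17  0.33 -0.06  1.46  0.02  1.35 -0.09]
toolaxes rows x,y,z [[0.369, -0.929, -0.001], [-0.929, -0.369, -0.0], [-0.0, 0.001, -1.0]]
SHIFT [-0.087 -0.378 -0.108]
TURN/2 [-0.     0.    -0.596]schema error: expected keys x, y, z, ax, ay, az, claw
schema error: expected keys x, y, z, ax, ay, az, claw
```

```bash
python3 -m crank '[{"x":0,"y":0,"z":-0.1,"ax":0,"ay":0,"az":-0.06,"claw":-1},{"x":0,"y":0,"z":-0.1,"ax":0,"ay":0,"az":-0.12,"claw":-1},{"x":0,"y":0,"z":-0.1,"ax":0,"ay":0,"az":-0.18,"claw":-1},{"x":0,"y":0,"z":-0.1,"ax":0,"ay":0,"az":-0.24,"claw":-1},{"x":0,"y":0,"z":-0.1,"ax":0,"ay":0,"az":-0.3,"claw":-1}]'
python3 -m crank '[{"x":0,"y":0,"z":0,"ax":0,"ay":0,"az":-0.06,"claw":-1},{"x":0,"y":0,"z":0,"ax":0,"ay":0,"az":-0.12,"claw":-1},{"x":0,"y":0,"z":0,"ax":0,"ay":0,"az":-0.18,"claw":-1},{"x":0,"y":0,"z":0,"ax":0,"ay":0,"az":-0.24,"claw":-1},{"x":0,"y":0,"z":0,"ax":0,"ay":0,"az":-0.296,"claw":-1}]'
python3 - <<'E'
from h import *
go([0.55,-0.36,0.30],0)
E
```

```text
time: 0.62
ee_pos: [0.2309, -0.5815, 0.2936]
eef_rot: [0.957, -0.289, 0.001, 0.001]
ft_force: [-0.8, -0.2, -0.3]
width: 0.0865
time: 1.03
ee_pos: [0.2305, -0.5808, 0.2917]
eef_rot: [1.0, 0.003, -0.0, -0.0]
ft_force: [-0.6, 0.4, -0.5]
width: 0.087
t 1.03 pos [ 0.2305 -0.5808  0.2917] F [-0.6  0.4 -0.5] w 0.087 q [ 1.28  0.31 -0.21  1.28  0.06  1.55  1.08]
toolaxes rows x,y,z [[1.0, 0.005, -0.0], [0.005, -1.0, -0.0], [-0.0, 0.0, -1.0]]
SHIFT [ 0.321 -0.219 -0.008]
TURN/2 [-0.     0.     0.003]
```

Tool axes are now x=+X, y=−Y, z=down. Move over the shaker and look.

```bash
python3 -m crank '[{"x":0.03,"y":-0.02,"z":0,"ax":0,"ay":0,"az":0,"claw":0},{"x":0.06,"y":-0.04,"z":0,"ax":0,"ay":0,"az":0,"claw":0},{"x":0.09,"y":-0.06,"z":0,"ax":0,"ay":0,"az":0,"claw":0},{"x":0.12,"y":-0.08,"z":0,"ax":0,"ay":0,"az":0,"claw":0},{"x":0.15,"y":-0.1,"z":0,"ax":0,"ay":0,"az":0.003,"claw":0}]'
python3 -m crank '[{"x":0.034,"y":-0.024,"z":0,"ax":0,"ay":0,"az":0,"claw":0},{"x":0.068,"y":-0.048,"z":0,"ax":0,"ay":0,"az":0,"claw":0},{"x":0.102,"y":-0.072,"z":0,"ax":0,"ay":0,"az":0,"claw":0},{"x":0.136,"y":-0.096,"z":0,"ax":0,"ay":0,"az":0,"claw":0},{"x":0.17,"y":-0.119,"z":0,"ax":0,"ay":0,"az":0,"claw":0}]'
python3 -m crank '[{"x":0,"y":0,"z":0,"ax":0,"ay":0,"az":0,"claw":0},{"x":0,"y":0,"z":0,"ax":0,"ay":0,"az":0,"claw":0},{"x":0,"y":0,"z":0,"ax":0,"ay":0,"az":0,"claw":0},{"x":0,"y":0,"z":0,"ax":0,"ay":0,"az":0,"claw":0},{"x":0,"y":0,"z":0,"ax":0,"ay":0,"az":0,"claw":0}]'
python3 - <<'E'
from h import *
c=snap('wrist','w2.png');print(c['eye'],c['orientation']);st()
np.savez('pics/w2',**c)
E
```

```text
time: 1.45
ee_pos: [0.3818, -0.4799, 0.2919]
eef_rot: [1.0, -0.004, -0.0, 0.0]
ft_force: [0.2, -0.4, 0.1]
width: 0.0615
time: 1.87
ee_pos: [0.5528, -0.3618, 0.292]
eef_rot: [1.0, -0.004, 0.0, 0.0]
ft_force: [0.2, -0.8, -0.3]
width: 0.044
time: 2.28
ee_pos: [0.5504, -0.3648, 0.2921]
eef_rot: [1.0, -0.005, -0.0, 0.0]
ft_force: [-0.3, -0.4, 0.1]
width: 0.0435
[ 0.55098627 -0.29033637  0.48446017] [ 9.90191138e-01 -4.60557941e-03 -6.16221500e-04  1.39642108e-01]
t 2.33 pos [ 0.5505 -0.3646  0.2922] F [ 0.1 -0.3  0.2] w 0.0432 q [ 0.78  0.41 -0.39  1.17  0.15  1.59  0.41]
toolaxes rows x,y,z [[1.0, -0.009, -0.0], [-0.009, -1.0, 0.001], [-0.0, -0.001, -1.0]]
```

View pics/w2.png

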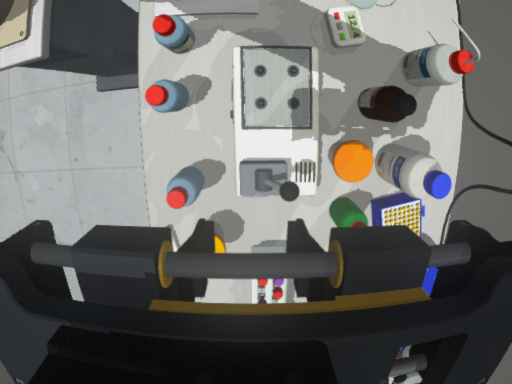

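```bash
python3 - <<'E'
from h import *
np.set_printoptions(precision=4,suppress=True)
c=dict(np.load('pics/w2.npz')); s=snap('scene')
f1=lambda u,v:(225+u/3,30+v/3)
W=lambda u,v:ray(c,u,v,True); S=lambda u,v:ray(s,*f1(u,v))
for n,w,q in [('knob',(290,191),(224,322)),('st',(260,70),(161,425)),('st',(293,70),(138,449)),('st',(261,103),(197,440)),('st',(293,103),(197,440)),('cap3',(163,25),(255,506)),('cap2',(156,95),(306,458)),('cap1',(177,198),(345,376))]:
    print(n,tri(W(*w),S(*q)))
for p in [(260,70),(293,70),(261,103),(293,103)]: print('stud@.053',atz(c,*p,.053,True))
for p in [(242,47),(311,47),(242,129),(312,129)]: print('plate@.046',atz(c,*p,.046,True))
for p in [(163,25),(156,95),(177,198)]: print('cap@.112',atz(c,*p,.112,True))
print('knob@.124',atz(c,290,191,.124,True))
for n,p,z in [('timer',(345,25),.022),('stain',(401,104),.129),('cup',(353,161),.071),('green',(350,215),.1)]: print(n,atz(c,*p,z,True))
E
```

```text
knob [ 0.5988 -0.3978  0.125 ]
st [ 0.5734 -0.2401  0.1035]
st [ 0.6129 -0.2374  0.0478]
st [ 0.5655 -0.2871  0.0453]
st [ 0.593  -0.2935  0.0331]
cap3 [ 0.4403 -0.1804  0.113 ]
cap2 [ 0.4284 -0.2724  0.1075]
cap1 [ 0.4486 -0.4125  0.104 ]
stud@.053 [ 0.5653 -0.2385  0.053 ]
stud@.053 [ 0.6127 -0.2378  0.053 ]
stud@.053 [ 0.5663 -0.2867  0.053 ]
stud@.053 [ 0.6126 -0.2863  0.053 ]
plate@.046 [ 0.5398 -0.2026  0.046 ]
plate@.046 [ 0.6409 -0.2007  0.046 ]
plate@.046 [ 0.5385 -0.3248  0.046 ]
plate@.046 [ 0.6426 -0.3245  0.046 ]
cap@.112 [ 0.441  -0.1796  0.112 ]
cap@.112 [ 0.431  -0.2719  0.112 ]
cap@.112 [ 0.4514 -0.4093  0.112 ]
knob@.124 [ 0.6005 -0.3973  0.124 ]
timer [ 0.7026 -0.1541  0.022 ]
stain [ 0.745  -0.2807  0.129 ]
cup [ 0.7013 -0.368   0.071 ]
green [ 0.6932 -0.4414  0.1   ]
```

```bash
python3 -m crank '[{"x":0.025,"y":0.016,"z":0,"ax":0,"ay":0,"az":-0.002,"claw":0},{"x":0.05,"y":0.033,"z":0,"ax":0,"ay":0,"az":-0.004,"claw":0},{"x":0.05,"y":0.033,"z":0.03,"ax":0,"ay":0,"az":-0.004,"claw":0},{"x":0.05,"y":0.033,"z":0.06,"ax":0,"ay":0,"az":-0.004,"claw":0},{"x":0.05,"y":0.033,"z":0.1,"ax":0,"ay":0,"az":-0.004,"claw":0}]'
python3 -m crank '[{"x":0,"y":0,"z":0.02,"ax":0,"ay":0,"az":0,"claw":0},{"x":0,"y":0,"z":0.04,"ax":0,"ay":0,"az":0,"claw":0},{"x":0,"y":0,"z":0.06,"ax":0,"ay":0,"az":0,"claw":0},{"x":0,"y":0,"z":0.084,"ax":0,"ay":0,"az":0,"claw":0},{"x":0,"y":0,"z":0.084,"ax":0,"ay":0,"az":0,"claw":0}]'
python3 -m crank '[{"x":-0.015,"y":0,"z":0,"ax":0,"ay":0,"az":0,"claw":0},{"x":-0.03,"y":0,"z":0,"ax":0,"ay":0,"az":0,"claw":0},{"x":-0.045,"y":0,"z":0,"ax":0,"ay":0,"az":0,"claw":0},{"x":-0.06,"y":0,"z":0,"ax":0,"ay":0,"az":0,"claw":0},{"x":-0.07,"y":0,"z":0,"ax":0,"ay":0,"az":0,"claw":0}]'
python3 -m crank '[{"x":-0.007,"y":0,"z":0,"ax":0,"ay":0,"az":0,"claw":0},{"x":-0.014,"y":0,"z":0,"ax":0,"ay":0,"az":0,"claw":0},{"x":-0.014,"y":0,"z":0,"ax":0,"ay":0,"az":0,"claw":0},{"x":-0.014,"y":0,"z":0,"ax":0,"ay":0,"az":0,"claw":0},{"x":-0.014,"y":0,"z":0,"ax":0,"ay":0,"az":0,"claw":0}]'
python3 - <<'E'
from h import *
st()
E
```

```text
time: 2.8
ee_pos: [0.6023, -0.3979, 0.1927]
eef_rot: [1.0, -0.0, 0.002, 0.001]
ft_force: [0.5, -0.0, -0.4]
width: 0.0437
time: 3.22
ee_pos: [0.5983, -0.3961, 0.1028]
eef_rot: [1.0, 0.0, -0.003, -0.002]
ft_force: [-0.6, -0.1, -1.8]
width: 0.0433
time: 3.63
ee_pos: [0.53, -0.3978, 0.1096]
eef_rot: [1.0, -0.0, 0.0, 0.001]
ft_force: [0.2, 0.6, 1.2]
width: 0.0437
time: 4.05
ee_pos: [0.5179, -0.3964, 0.1081]
eef_rot: [1.0, 0.001, 0.0, -0.0]
ft_force: [0.6, 0.2, -0.4]
width: 0.0437
t 4.05 pos [ 0.5179 -0.3964  0.1081] F [ 0.6  0.2 -0.4] w 0.0437 q [ 0.86  0.47 -0.38  1.47  0.18  1.23  0.46]
toolaxes rows x,y,z [[1.0, 0.002, 0.0], [0.002, -1.0, -0.0], [0.0, 0.0, -1.0]]
```

```bash
python3 -m crank '[{"x":-0.003,"y":0,"z":0,"ax":0,"ay":0,"az":0,"claw":0},{"x":-0.006,"y":0,"z":0,"ax":0,"ay":0,"az":0,"claw":0},{"x":-0.006,"y":0,"z":0,"ax":0,"ay":0,"az":0,"claw":0},{"x":-0.006,"y":0,"z":0,"ax":0,"ay":0,"az":0,"claw":0},{"x":-0.006,"y":0,"z":0,"ax":0,"ay":0,"az":0,"claw":0}]'
python3 - <<'E'
from h import *
st();c=snap('wrist','w3.png');np.savez('pics/w3',**c)
s=snap('scene','s3.png')
a=c['color'][100:340,130:370];b=s['color'][100:220,220:340]
cv2.imwrite('pics/m3.png',np.hstack([cv2.resize(a,(400,400)),cv2.resize(b,(400,400),interpolation=cv2.INTER_CUBIC)]))
E
```

```text
time: 4.47
ee_pos: [0.5113, -0.3967, 0.108]
eef_rot: [1.0, 0.001, 0.0, 0.0]
ft_force: [0.6, -0.6, -0.5]
width: 0.0436
t 4.47 pos [ 0.5113 -0.3967  0.108 ] F [ 0.6 -0.6 -0.5] w 0.0436 q [ 0.87  0.46 -0.38  1.49  0.18  1.23  0.47]
toolaxes rows x,y,z [[1.0, 0.001, 0.0], [0.001, -1.0, 0.0], [0.0, -0.0, -1.0]]
```

View pics/m3.png

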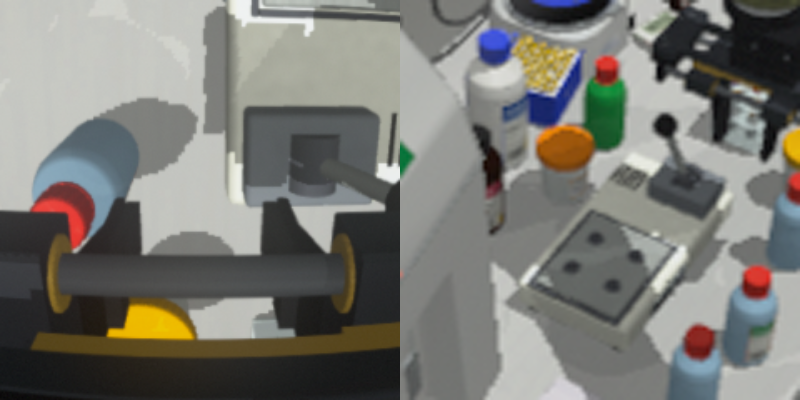

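```bash
python3 - <<'E'
from h import *
c=dict(np.load('pics/w3.npz')); s=snap('scene'); d=snap('side')
p=r.read_state()['ee_pos']; print(p,r.read_state()['eef_rot'],c['eye'],c['orientation'])
for q in [p,p+[0.022,0,0],[0.6,-0.397,0.124]]: print('wrist',proj(c,q,True),'scene',proj(s,q),'side',proj(d,q))
cv2.imwrite('pics/side3.png',d['color'])
a=c['color'].copy(); b=s['color'].copy(); e=d['color'].copy()
for im,cc,f in ((a,c,True),(b,s,False),(e,d,False)):
    for q,col in ((p,(0,255,0)),(np.array([0.6,-0.397,.124]),(255,0,255)),(np.array([.5885,-.2622,.046]),(255,255,0))):
        u=tuple(int(round(x)) for x in proj(cc,q,f)); cv2.drawMarker(im,u,col,0,8,1)
cv2.imwrite('pics/m4.png',np.hstack([cv2.resize(a,None,fx=.78,fy=.78),cv2.resize(b[80:230,200:400],(400,300))]))
E
```

```text
[ 0.51136713 -0.39667743  0.10795102] [ 9.99999845e-01  5.54005779e-04  5.23326630e-05 -1.24899488e-06] [ 0.5110899  -0.32245402  0.3003418 ] [9.90251818e-01 5.60366096e-04 2.53820776e-04 1.39287321e-01]
wrist (np.float64(250.49061739670088), np.float64(215.27432755165833)) scene (np.float64(321.1335529893724), np.float64(150.43063642636122)) side (np.float64(329.612121380272), np.float64(178.90592939100614))
wrist (np.float64(282.12783017113344), np.float64(215.20459442201638)) scene (np.float64(315.38513194511813), np.float64(148.06907304297638)) side (np.float64(326.14061632892), np.float64(176.24456562840507))
wrist (np.float64(379.64389061284), np.float64(222.55530268155744)) scene (np.float64(298.70365522644903), np.float64(137.51306637687645)) side (np.float64(316.33666829509775), np.float64(164.4702467552636))
```

View pics/m4.png

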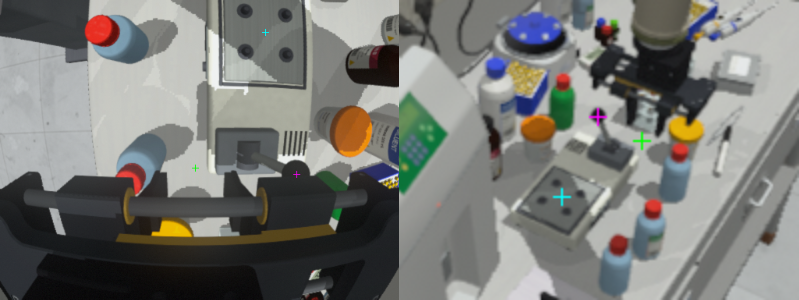

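```bash
python3 -m crank '[{"x":0,"y":0,"z":-0.03,"ax":0,"ay":0,"az":0,"claw":0},{"x":0,"y":0,"z":-0.06,"ax":0,"ay":0,"az":0,"claw":0},{"x":0.03,"y":0,"z":-0.06,"ax":0,"ay":0,"az":0,"claw":0},{"x":0.06,"y":0,"z":-0.06,"ax":0,"ay":0,"az":0,"claw":0},{"x":0.089,"y":0,"z":-0.06,"ax":0,"ay":0,"az":0,"claw":0}]'
python3 -m crank '[{"x":0,"y":0,"z":0.02,"ax":0,"ay":0,"az":0,"claw":0},{"x":0,"y":0,"z":0.04,"ax":0,"ay":0,"az":0,"claw":0},{"x":0,"y":0,"z":0.064,"ax":0,"ay":0,"az":0,"claw":0},{"x":0,"y":0,"z":0.064,"ax":0,"ay":0,"az":0,"claw":0},{"x":0,"y":0,"z":0.064,"ax":0,"ay":0,"az":0,"claw":0}]'
python3 -m crank '[{"x":0,"y":0,"z":0,"ax":0,"ay":0,"az":0,"claw":1},{"x":0,"y":0,"z":0,"ax":0,"ay":0,"az":0,"claw":1},{"x":0,"y":0,"z":0,"ax":0,"ay":0,"az":0,"claw":1},{"x":0,"y":0,"z":0,"ax":0,"ay":0,"az":0,"claw":1},{"x":0,"y":0,"z":0,"ax":0,"ay":0,"az":0,"claw":1}]' 5
python3 - <<'E'
from h import *
st();c=snap('wrist','w5.png');np.savez('pics/w5',**c)
E
```

```text
time: 5.08
ee_pos: [0.6014, -0.3972, 0.1691]
eef_rot: [1.0, -0.0, 0.001, 0.001]
ft_force: [0.2, -0.2, -0.7]
width: 0.0437
time: 5.5
ee_pos: [0.5995, -0.3962, 0.103]
eef_rot: [1.0, 0.001, -0.001, -0.001]
ft_force: [0.4, 0.1, 1.0]
width: 0.0436
time: 5.92
ee_pos: [0.6005, -0.3969, 0.1048]
eef_rot: [1.0, 0.0, 0.0, 0.0]
ft_force: [-0.9, -0.5, -0.4]
width: 0.0182
t 5.92 pos [ 0.6005 -0.3969  0.1048] F [-0.9 -0.5 -0.4] w 0.0182 q [ 0.76  0.62 -0.37  1.26  0.22  1.3   0.39]
toolaxes rows x,y,z [[1.0, 0.001, 0.001], [0.001, -1.0, 0.001], [0.001, -0.001, -1.0]]
```

```bash
python3 - <<'E'
from h import *
st();c=snap('wrist'); s=snap('scene'); d=snap('side'); p=r.read_state()['ee_pos']
a=c['color'];b=s['color'].copy();e=d['color'].copy()
for im,cc in ((b,s),(e,d)):
    u=tuple(int(round(x)) for x in proj(cc,p)); cv2.drawMarker(im,u,(0,255,0),0,5,1)
cv2.imwrite('pics/m5.png',np.hstack([cv2.resize(a[130:330,180:380],(400,400)),cv2.resize(b[90:190,250:350],(400,400),interpolation=cv2.INTER_CUBIC)]))
E
```

```text
t 5.97 pos [ 0.6003 -0.3968  0.1045] F [-0.   0.1  1.3] w 0.0144 q [ 0.76  0.62 -0.37  1.26  0.22  1.3   0.39]
toolaxes rows x,y,z [[1.0, 0.001, 0.0], [0.001, -1.0, 0.001], [0.0, -0.001, -1.0]]
```

View pics/m5.png

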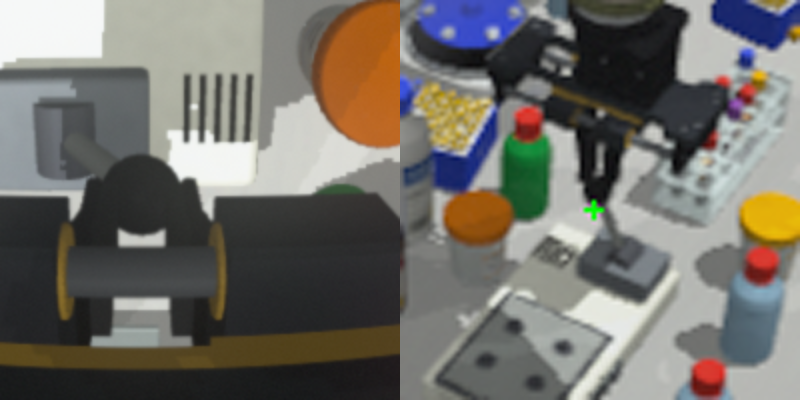

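```bash
python3 -m crank '[{"x":0,"y":0,"z":-0.03,"ax":0,"ay":0,"az":0,"claw":0},{"x":0,"y":0,"z":-0.03,"ax":0,"ay":0,"az":0,"claw":0},{"x":0,"y":0,"z":-0.03,"ax":0,"ay":0,"az":0,"claw":0},{"x":0,"y":0,"z":-0.03,"ax":0,"ay":0,"az":0,"claw":0},{"x":0,"y":0,"z":-0.03,"ax":0,"ay":0,"az":0,"claw":0}]'
python3 -m crank '[{"x":0,"y":0,"z":0.02,"ax":0,"ay":0,"az":0,"claw":0},{"x":0,"y":0,"z":0.03,"ax":0,"ay":0,"az":0,"claw":0},{"x":0,"y":0,"z":0.04,"ax":0,"ay":0,"az":0,"claw":0},{"x":0,"y":0,"z":0.055,"ax":0,"ay":0,"az":0,"claw":0},{"x":0,"y":0,"z":0.055,"ax":0,"ay":0,"az":0,"claw":0}]'
python3 -m crank '[{"x":0,"y":0,"z":0,"ax":0,"ay":0,"az":0,"claw":1},{"x":0,"y":0,"z":0,"ax":0,"ay":0,"az":0,"claw":1},{"x":0,"y":0,"z":0,"ax":0,"ay":0,"az":0,"claw":1},{"x":0,"y":0,"z":0,"ax":0,"ay":0,"az":0,"claw":1},{"x":0,"y":0,"z":0,"ax":0,"ay":0,"az":0,"claw":1}]' 4
python3 -m crank '[{"x":0,"y":0,"z":0,"ax":0,"ay":0,"az":0,"claw":1},{"x":0,"y":0,"z":0,"ax":0,"ay":0,"az":0,"claw":1},{"x":0,"y":0,"z":0,"ax":0,"ay":0,"az":0,"claw":1},{"x":0,"y":0,"z":0,"ax":0,"ay":0,"az":0,"claw":1},{"x":0,"y":0,"z":0,"ax":0,"ay":0,"az":0,"claw":1}]' 4
python3 - <<'E'
from h import *
c=snap('wrist'); s=snap('scene'); st()
a=c['color'];b=s['color']
cv2.imwrite('pics/m6.png',np.hstack([cv2.resize(a[130:330,180:380],(400,400)),cv2.resize(b[90:190,250:350],(400,400),interpolation=cv2.INTER_CUBIC)]))
E
```

```text
time: 6.53
ee_pos: [0.5998, -0.3964, 0.133]
eef_rot: [1.0, 0.001, -0.001, -0.0]
ft_force: [-0.2, -0.2, -0.5]
width: 0.0348
time: 6.95
ee_pos: [0.5984, -0.3957, 0.0749]
eef_rot: [1.0, 0.001, -0.002, -0.001]
ft_force: [-0.5, 0.6, -1.5]
width: 0.0432
time: 7.37
ee_pos: [0.6008, -0.3969, 0.08]
eef_rot: [1.0, 0.001, 0.001, 0.0]
ft_force: [0.1, 0.4, 3.0]
width: 0.0251
time: 7.78
ee_pos: [0.601, -0.3968, 0.0798]
eef_rot: [1.0, 0.001, 0.001, 0.0]
ft_force: [2.2, -1.2, 6.0]
width: 0.0254
t 7.88 pos [ 0.601  -0.3969  0.0798] F [ 2.3 -0.4  6.2] w 0.0253 q [ 0.76  0.64 -0.37  1.29  0.23  1.26  0.39]
toolaxes rows x,y,z [[1.0, 0.001, 0.002], [0.001, -1.0, 0.001], [0.002, -0.001, -1.0]]
```

View pics/m6.png

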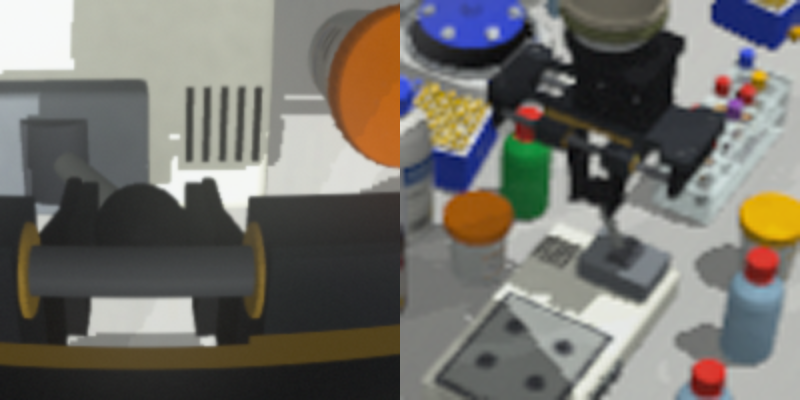

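```bash
python3 -c "
from bench import r
print(r.tcp_to_grasp,[a for a in dir(r) if a[0]!='_'])"
```

```text
-0.0187 ['PlanningError', 'read_state', 'tcp_to_grasp']
```

```bash
python3 -m crank '[{"x":0,"y":0,"z":0,"ax":0,"ay":0,"az":0,"claw":0},{"x":0,"y":0,"z":0,"ax":0,"ay":0,"az":0,"claw":0},{"x":0,"y":0,"z":0,"ax":0,"ay":0,"az":0,"claw":0},{"x":0,"y":0,"z":0.005,"ax":0,"ay":0,"az":0,"claw":0},{"x":0,"y":0,"z":0.01,"ax":0,"ay":0,"az":0,"claw":0}]'
python3 -m crank '[{"x":-0.012,"y":0,"z":0,"ax":0,"ay":0,"az":0,"claw":0},{"x":-0.024,"y":0,"z":0,"ax":0,"ay":0,"az":0,"claw":0},{"x":-0.036,"y":0,"z":0,"ax":0,"ay":0,"az":0,"claw":0},{"x":-0.048,"y":0,"z":0,"ax":0,"ay":0,"az":0,"claw":0},{"x":-0.06,"y":0,"z":0,"ax":0,"ay":0,"az":0,"claw":0}]'
python3 -m crank '[{"x":-0.006,"y":0,"z":0,"ax":0,"ay":0,"az":0,"claw":0},{"x":-0.012,"y":0,"z":0,"ax":0,"ay":0,"az":0,"claw":0},{"x":-0.016,"y":0,"z":0,"ax":0,"ay":0,"az":0,"claw":0},{"x":-0.019,"y":0,"z":0,"ax":0,"ay":0,"az":0,"claw":0},{"x":-0.019,"y":0,"z":0,"ax":0,"ay":0,"az":0,"claw":0}]'
python3 -m crank '[{"x":-0.003,"y":0,"z":0,"ax":0,"ay":0,"az":0,"claw":0},{"x":-0.006,"y":0,"z":0,"ax":0,"ay":0,"az":0,"claw":0},{"x":-0.006,"y":0,"z":0,"ax":0,"ay":0,"az":0,"claw":0},{"x":-0.006,"y":0,"z":0,"ax":0,"ay":0,"az":0,"claw":0},{"x":-0.006,"y":0,"z":0,"ax":0,"ay":0,"az":0,"claw":0}]'
python3 - <<'E'
from h import *
st();c=snap('scene','s7.png')
for x,z in((.5325,.1232),(.5995,.124),(.5665,.132)): print(proj(c,[x,-.397,z]))
E
```

```text
time: 8.3
ee_pos: [0.6001, -0.3966, 0.0684]
eef_rot: [1.0, 0.0, -0.0, 0.0]
ft_force: [-0.2, 0.2, -0.5]
width: 0.0421
time: 8.72
ee_pos: [0.5399, -0.3964, 0.0684]
eef_rot: [1.0, 0.001, 0.0, -0.0]
ft_force: [2.1, -0.8, -0.3]
width: 0.0438
time: 9.13
ee_pos: [0.5231, -0.3965, 0.0695]
eef_rot: [1.0, 0.001, 0.002, 0.0]
ft_force: [8.3, -0.5, -0.7]
width: 0.0588
time: 9.55
ee_pos: [0.5178, -0.3964, 0.0695]
eef_rot: [1.0, 0.001, 0.002, 0.0]
ft_force: [8.3, -0.7, -0.9]
width: 0.0694
t 9.55 pos [ 0.5178 -0.3964  0.0695] F [ 8.3 -0.7 -0.9] w 0.0694 q [ 0.87  0.5  -0.38  1.51  0.2   1.16  0.45]
toolaxes rows x,y,z [[1.0, 0.002, 0.004], [0.002, -1.0, 0.001], [0.004, -0.001, -1.0]]
(np.float64(316.0902035797179), np.float64(144.77903319986956))
(np.float64(298.83049600737854), np.float64(137.56472092743704))
(np.float64(307.4640717240202), np.float64(139.23298277895213))
```

```bash
python3 -m crank '[{"x":0.007,"y":0,"z":0,"ax":0,"ay":0,"az":0,"claw":0},{"x":0.007,"y":0,"z":-0.03,"ax":0,"ay":0,"az":0,"claw":0},{"x":0.007,"y":0,"z":-0.06,"ax":0,"ay":0,"az":0,"claw":0},{"x":0.007,"y":0,"z":-0.1,"ax":0,"ay":0,"az":0,"claw":0},{"x":0.007,"y":0,"z":-0.13,"ax":0,"ay":0,"az":0,"claw":0}]'
python3 -m crank '[{"x":-0.02,"y":0,"z":-0.03,"ax":0,"ay":0,"az":0,"claw":0},{"x":-0.04,"y":0,"z":-0.06,"ax":0,"ay":0,"az":0,"claw":0},{"x":-0.06,"y":0,"z":-0.09,"ax":0,"ay":0,"az":0,"claw":0},{"x":-0.08,"y":0,"z":-0.12,"ax":0,"ay":0,"az":0,"claw":0},{"x":-0.1,"y":0,"z":-0.12,"ax":0,"ay":0,"az":0,"claw":0}]'
python3 -m crank '[{"x":0,"y":-0.04,"z":0,"ax":0,"ay":0,"az":-0.06,"claw":0},{"x":0,"y":-0.08,"z":0,"ax":0,"ay":0,"az":-0.12,"claw":0},{"x":0,"y":-0.12,"z":0,"ax":0,"ay":0,"az":-0.18,"claw":0},{"x":0,"y":-0.16,"z":0,"ax":0,"ay":0,"az":-0.24,"claw":0},{"x":0,"y":-0.2,"z":0,"ax":0,"ay":0,"az":-0.3,"claw":0}]'
python3 -m crank '[{"x":0.022,"y":-0.033,"z":0,"ax":0,"ay":0,"az":-0.06,"claw":0},{"x":0.044,"y":-0.066,"z":0,"ax":0,"ay":0,"az":-0.12,"claw":0},{"x":0.067,"y":-0.1,"z":0,"ax":0,"ay":0,"az":-0.18,"claw":0},{"x":0.09,"y":-0.133,"z":0,"ax":0,"ay":0,"az":-0.24,"claw":0},{"x":0.112,"y":-0.166,"z":0,"ax":0,"ay":0,"az":-0.3,"claw":0}]'
python3 - <<'E'
from h import *
go([0.45,0.231,0.31],np.pi/2)
E
```

```text
time: 10.02
ee_pos: [0.5224, -0.3966, 0.2013]
eef_rot: [1.0, 0.001, -0.0, 0.0]
ft_force: [1.7, -0.5, 0.3]
width: 0.0446
time: 10.43
ee_pos: [0.4228, -0.3976, 0.3249]
eef_rot: [1.0, 0.001, 0.003, 0.003]
ft_force: [0.2, 0.8, 1.1]
width: 0.0435
time: 10.85
ee_pos: [0.4215, -0.1949, 0.3187]
eef_rot: [0.954, 0.299, -0.001, -0.0]
ft_force: [0.2, 0.1, 0.6]
width: 0.0433
time: 11.27
ee_pos: [0.42, 0.0054, 0.3189]
eef_rot: [0.823, 0.567, -0.0, 0.0]
ft_force: [0.2, 1.2, 0.3]
width: 0.0434
t 11.27 pos [0.42   0.0054 0.3189] F [0.2 1.2 0.3] w 0.0434 q [ 0.71 -0.16 -0.72  1.7  -0.11  1.57  1.21]
toolaxes rows x,y,z [[0.356, 0.935, -0.001], [0.935, -0.356, -0.0], [-0.001, -0.001, -1.0]]
SHIFT [ 0.221 -0.052  0.009]
TURN/2 [-0.     0.    -0.182]
```

```bash
python3 -m crank '[{"x":0.04,"y":-0.01,"z":0,"ax":0,"ay":0,"az":-0.05,"claw":0},{"x":0.08,"y":-0.02,"z":0,"ax":0,"ay":0,"az":-0.1,"claw":0},{"x":0.12,"y":-0.03,"z":0,"ax":0,"ay":0,"az":-0.15,"claw":0},{"x":0.16,"y":-0.04,"z":0,"ax":0,"ay":0,"az":-0.182,"claw":0},{"x":0.2,"y":-0.048,"z":0,"ax":0,"ay":0,"az":-0.182,"claw":0}]'
python3 -m crank '[{"x":0.02,"y":0,"z":0,"ax":0,"ay":0,"az":0,"claw":0},{"x":0.02,"y":0,"z":0,"ax":0,"ay":0,"az":0,"claw":0},{"x":0.02,"y":0,"z":0,"ax":0,"ay":0,"az":0,"claw":0},{"x":0.02,"y":0,"z":0,"ax":0,"ay":0,"az":0,"claw":0},{"x":0.02,"y":0,"z":0,"ax":0,"ay":0,"az":0,"claw":0}]'
python3 - <<'E'
from h import *
st(); c=snap('wrist','w8.png');np.savez('pics/w8',**c); s=snap('scene','s8.png')
cv2.imwrite('pics/m8.png',np.vstack([cv2.resize(c['color'][:230],None,fx=1.55,fy=1.55),cv2.resize(s['color'][110:190,240:400],(794,397))[:240]]))
E
```

```text
time: 11.68
ee_pos: [0.4477, 0.2093, 0.3195]
eef_rot: [0.708, 0.706, 0.0, 0.001]
ft_force: [1.2, -0.2, -0.3]
width: 0.0436
time: 12.1
ee_pos: [0.4486, 0.2258, 0.3189]
eef_rot: [0.71, 0.704, -0.0, 0.0]
ft_force: [-0.1, -0.8, 0.9]
width: 0.0435
t 12.1 pos [0.4486 0.2258 0.3189] F [-0.1 -0.8  0.9] w 0.0435 q [ 0.42  0.11 -1.04  1.52  0.1   1.57  0.94]
toolaxes rows x,y,z [[0.008, 1.0, -0.001], [1.0, -0.008, -0.0], [-0.0, -0.001, -1.0]]
```

View pics/m8.png

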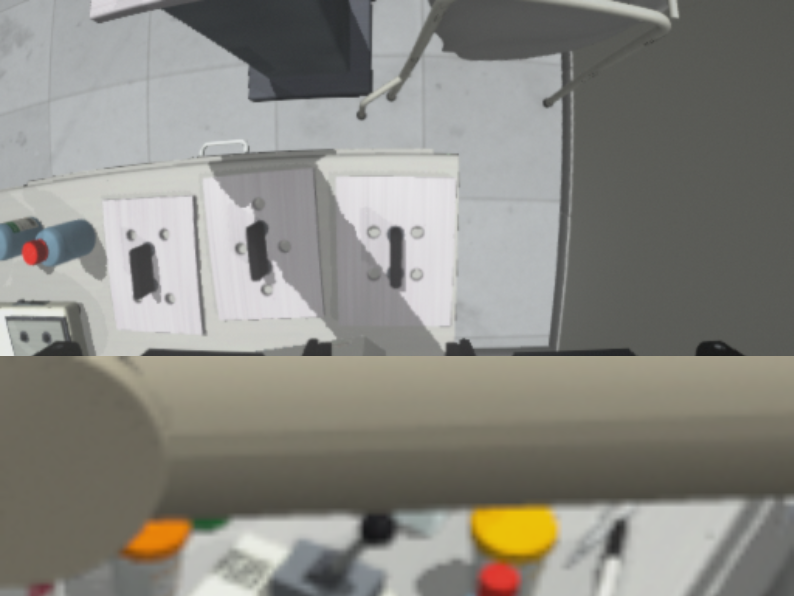

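```bash
python3 - <<'E'
from h import *
np.set_printoptions(precision=4,suppress=True)
c=dict(np.load('pics/w8.npz'));k=1.55
for p in [(373,232),(418,233),(373,274),(417,275)]: print(atz(c,p[0]/k,p[1]/k,.010,True))
for p in [(335,178),(456,178),(336,324),(451,327)]: print('corner',atz(c,p[0]/k,p[1]/k,.010,True))
for p in [(397,228),(397,287)]: print('bar',atz(c,p[0]/k,p[1]/k,.05,True))
go([0.468,0.231,0.05],np.pi/2)
# bar close crop for orientation via top-face
E
```

```text
[0.4475 0.2079 0.01  ]
[0.4489 0.2573 0.01  ]
[0.495  0.2072 0.01  ]
[0.4965 0.2565 0.01  ]
corner [0.3874 0.1675 0.01  ]
corner [0.388  0.2986 0.01  ]
corner [0.5543 0.1632 0.01  ]
corner [0.5591 0.297  0.01  ]
bar [0.4376 0.2335 0.05  ]
bar [0.4993 0.2333 0.05  ]
t 12.2 pos [0.4486 0.2259 0.319 ] F [0.  0.3 0.7] w 0.0433 q [ 0.42  0.11 -1.04  1.52  0.1   1.57  0.94]
toolaxes rows x,y,z [[0.008, 1.0, -0.001], [1.0, -0.008, 0.0], [0.0, -0.001, -1.0]]
SHIFT [0.005 0.019 0.269]
TURN/2 [ 0.     0.    -0.004]
```

```bash
cat > chk.py <<'E'
from h import *
import sys
s=r.read_state(); print('z %.4f'%s['ee_pos'][2],np.round(s['ft_force'],1)); sys.exit(abs(s['ft_force'][2])>4)
E
python3 -m crank '[{"x":0.003,"y":0.012,"z":0.04,"ax":0,"ay":0,"az":0.002,"claw":0},{"x":0.006,"y":0.023,"z":0.08,"ax":0,"ay":0,"az":0.004,"claw":0},{"x":0.006,"y":0.023,"z":0.12,"ax":0,"ay":0,"az":0.004,"claw":0},{"x":0.006,"y":0.023,"z":0.16,"ax":0,"ay":0,"az":0.004,"claw":0},{"x":0.006,"y":0.023,"z":0.2,"ax":0,"ay":0,"az":0.004,"claw":0}]'
python3 -m crank '[{"x":0,"y":0,"z":0.03,"ax":0,"ay":0,"az":0,"claw":0},{"x":0,"y":0,"z":0.06,"ax":0,"ay":0,"az":0,"claw":0},{"x":0,"y":0,"z":0.085,"ax":0,"ay":0,"az":0,"claw":0},{"x":0,"y":0,"z":0.095,"ax":0,"ay":0,"az":0,"claw":0},{"x":0,"y":0,"z":0.095,"ax":0,"ay":0,"az":0,"claw":0}]'
python3 - <<'E'
from h import *
go([0.4715,0.232,0.02],np.pi/2-.015)
c=snap('wrist','w9.png');np.savez('pics/w9',**c)
s=snap('scene','s9.png');d=snap('side','d9.png')
p=r.read_state()['ee_pos']; print(proj(s,p),proj(d,p),proj(c,p,True))
cv2.imwrite('pics/m9.png',np.hstack([cv2.resize(c['color'][100:260,170:330],(400,400)),cv2.resize(d['color'][205:285,115:195],(400,400),interpolation=cv2.INTER_CUBIC)]))
E
```

```text
time: 12.62
ee_pos: [0.4715, 0.232, 0.1173]
eef_rot: [0.713, 0.702, 0.0, 0.0]
ft_force: [1.4, -0.2, -0.3]
width: 0.0435
time: 13.03
ee_pos: [0.4702, 0.2317, 0.0222]
eef_rot: [0.712, 0.702, -0.002, -0.001]
ft_force: [0.1, -0.4, -0.5]
width: 0.0433
t 13.03 pos [0.4702 0.2317 0.0222] F [ 0.1 -0.4 -0.5] w 0.0433 q [ 0.24  0.44 -0.93  1.87  0.41  1.04  0.7 ]
toolaxes rows x,y,z [[0.015, 1.0, -0.002], [1.0, -0.015, -0.003], [-0.003, -0.002, -1.0]]
SHIFT [0.    0.001 0.002]
TURN/2 [-0.002  0.001  0.   ]
(np.float64(223.3229663029706), np.float64(313.5700079008038)) (np.float64(156.11501078493006), np.float64(253.57861780874393)) (np.float64(254.9762788965779), np.float64(222.0025804834631))
```

View pics/m9.png

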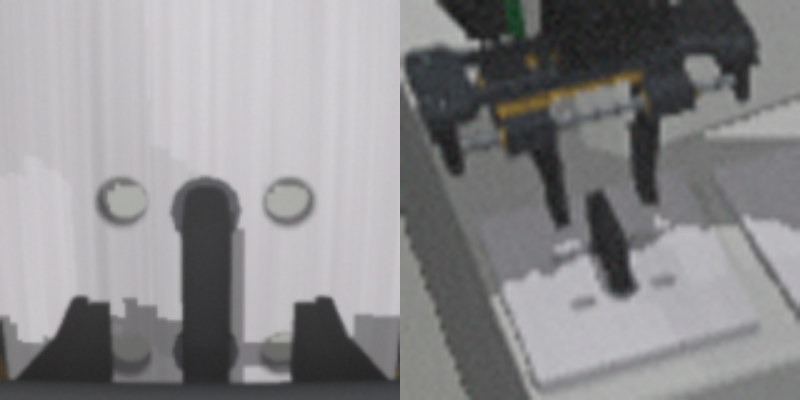

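```bash
python3 -m crank '[{"x":0,"y":0.001,"z":0.005,"ax":0,"ay":0,"az":0,"claw":0},{"x":0,"y":0.001,"z":0.01,"ax":0,"ay":0,"az":0,"claw":0},{"x":0,"y":0.001,"z":0.016,"ax":0,"ay":0,"az":0,"claw":0},{"x":0,"y":0.001,"z":0.02,"ax":0,"ay":0,"az":0,"claw":0},{"x":0,"y":0.001,"z":0.02,"ax":0,"ay":0,"az":0,"claw":0}]' && python3 chk.py && python3 -m crank '[{"x":0,"y":0,"z":0.002,"ax":0,"ay":0,"az":0,"claw":0},{"x":0,"y":0,"z":0.004,"ax":0,"ay":0,"az":0,"claw":0},{"x":0,"y":0,"z":0.006,"ax":0,"ay":0,"az":0,"claw":0},{"x":0,"y":0,"z":0.006,"ax":0,"ay":0,"az":0,"claw":0},{"x":0,"y":0,"z":0.006,"ax":0,"ay":0,"az":0,"claw":0}]' && python3 chk.py && python3 -m crank '[{"x":0,"y":0,"z":0,"ax":0,"ay":0,"az":0,"claw":1},{"x":0,"y":0,"z":0,"ax":0,"ay":0,"az":0,"claw":1},{"x":0,"y":0,"z":0,"ax":0,"ay":0,"az":0,"claw":1},{"x":0,"y":0,"z":0,"ax":0,"ay":0,"az":0,"claw":1},{"x":0,"y":0,"z":0,"ax":0,"ay":0,"az":0,"claw":1}]' 40 && python3 -m crank '[{"x":0,"y":0,"z":0,"ax":0,"ay":0,"az":0,"claw":1},{"x":0,"y":0,"z":0,"ax":0,"ay":0,"az":0,"claw":1},{"x":0,"y":0,"z":0,"ax":0,"ay":0,"az":0,"claw":1},{"x":0,"y":0,"z":0,"ax":0,"ay":0,"az":0,"claw":1},{"x":0,"y":0,"z":0,"ax":0,"ay":0,"az":0,"claw":1}]' 40; python3 chk.py
```

```text
time: 13.6
ee_pos: [0.4717, 0.2328, 0.003]
eef_rot: [0.712, 0.702, -0.001, -0.0]
ft_force: [-0.1, -0.2, -0.7]
width: 0.0436
z 0.0030 [-0.1 -0.2 -0.7]
z 0.0030 [-0.1 -0.2 -0.7]False
False
```

```bash
sed -i 's/sys.exit(.*/sys.exit(int(abs(s["ft_force"][2])>4))/' chk.py
python3 -m crank '[{"x":0,"y":0,"z":0.002,"ax":0,"ay":0,"az":0,"claw":0},{"x":0,"y":0,"z":0.004,"ax":0,"ay":0,"az":0,"claw":0},{"x":0,"y":0,"z":0.006,"ax":0,"ay":0,"az":0,"claw":0},{"x":0,"y":0,"z":0.006,"ax":0,"ay":0,"az":0,"claw":0},{"x":0,"y":0,"z":0.006,"ax":0,"ay":0,"az":0,"claw":0}]' && python3 chk.py && python3 -m crank '[{"x":0,"y":0,"z":0,"ax":0,"ay":0,"az":0,"claw":1},{"x":0,"y":0,"z":0,"ax":0,"ay":0,"az":0,"claw":1},{"x":0,"y":0,"z":0,"ax":0,"ay":0,"az":0,"claw":1},{"x":0,"y":0,"z":0,"ax":0,"ay":0,"az":0,"claw":1},{"x":0,"y":0,"z":0,"ax":0,"ay":0,"az":0,"claw":1}]' 40 && python3 -m crank '[{"x":0,"y":0,"z":0,"ax":0,"ay":0,"az":0,"claw":1},{"x":0,"y":0,"z":0,"ax":0,"ay":0,"az":0,"claw":1},{"x":0,"y":0,"z":0,"ax":0,"ay":0,"az":0,"claw":1},{"x":0,"y":0,"z":0,"ax":0,"ay":0,"az":0,"claw":1},{"x":0,"y":0,"z":0,"ax":0,"ay":0,"az":0,"claw":1}]' 40; python3 chk.py
```

```text
time: 14.02
ee_pos: [0.4722, 0.2331, -0.0021]
eef_rot: [0.712, 0.702, -0.0, 0.0]
ft_force: [-0.5, 0.2, 0.6]
width: 0.0433
z -0.0021 [-0.5  0.2  0.6]
time: 14.43
ee_pos: [0.4723, 0.2331, -0.002]
eef_rot: [0.712, 0.702, 0.0, 0.0]
ft_force: [-0.3, 0.3, 0.4]
width: 0.018
time: 14.85
ee_pos: [0.4723, 0.233, -0.002]
eef_rot: [0.712, 0.702, -0.0, 0.0]
ft_force: [-0.4, 0.1, -0.0]
width: 0.0119
z -0.0020 [-0.4  0.1 -0. ]
```

```bash
python3 -m crank '[{"x":0,"y":0,"z":-0.01,"ax":0,"ay":0,"az":0,"claw":1},{"x":0,"y":0,"z":-0.025,"ax":0,"ay":0,"az":0,"claw":1},{"x":0,"y":-0.01,"z":-0.05,"ax":0,"ay":0,"az":0,"claw":1},{"x":0,"y":-0.02,"z":-0.075,"ax":0,"ay":0,"az":0,"claw":1},{"x":0,"y":-0.03,"z":-0.1,"ax":0,"ay":0,"az":0,"claw":1}]'
python3 -m crank '[{"x":0,"y":-0.01,"z":-0.02,"ax":0,"ay":0,"az":0,"claw":1},{"x":0,"y":-0.02,"z":-0.045,"ax":0,"ay":0,"az":0,"claw":1},{"x":0,"y":-0.03,"z":-0.07,"ax":0,"ay":0,"az":0,"claw":1},{"x":0,"y":-0.03,"z":-0.09,"ax":0,"ay":0,"az":0,"claw":1},{"x":0,"y":-0.03,"z":-0.1,"ax":0,"ay":0,"az":0,"claw":1}]'
python3 - <<'E'
from h import *
go([.42,.2,.2],0.005)
E
```

```text
time: 15.27
ee_pos: [0.4411, 0.2336, 0.099]
eef_rot: [0.712, 0.702, -0.001, -0.0]
ft_force: [0.9, -0.1, -3.1]
width: 0.0116
time: 15.68
ee_pos: [0.4123, 0.2346, 0.2005]
eef_rot: [0.712, 0.703, 0.001, 0.001]
ft_force: [1.0, 0.3, -4.1]
width: 0.012
t 15.68 pos [0.4123 0.2346 0.2005] F [ 1.   0.3 -4.1] w 0.012 q [ 0.45  0.07 -1.09  1.79  0.07  1.32  0.91]
toolaxes rows x,y,z [[0.013, 1.0, -0.0], [1.0, -0.013, 0.003], [0.003, -0.001, -1.0]]
SHIFT [-0.035  0.008  0.001]
TURN/2 [ 0.001 -0.001  0.777]
```

```bash
python3 -m crank '[{"x":-0.02,"y":0,"z":0,"ax":0,"ay":0,"az":0.04,"claw":1},{"x":-0.05,"y":0,"z":0,"ax":0,"ay":0,"az":0.09,"claw":1},{"x":-0.08,"y":0,"z":0,"ax":0,"ay":0,"az":0.15,"claw":1},{"x":-0.11,"y":0,"z":0,"ax":0,"ay":0,"az":0.2,"claw":1},{"x":-0.14,"y":0,"z":0,"ax":0,"ay":0,"az":0.25,"claw":1}]'
python3 -m crank '[{"x":-0.025,"y":0.015,"z":0,"ax":0,"ay":0,"az":0.05,"claw":1},{"x":-0.05,"y":0.03,"z":0,"ax":0,"ay":0,"az":0.1,"claw":1},{"x":-0.075,"y":0.045,"z":0,"ax":0,"ay":0,"az":0.15,"claw":1},{"x":-0.1,"y":0.06,"z":0,"ax":0,"ay":0,"az":0.2,"claw":1},{"x":-0.126,"y":0.075,"z":0,"ax":0,"ay":0,"az":0.25,"claw":1}]'
python3 - <<'E'
from h import *
go([.42,-.2,.2],0.005)
E
```

```text
time: 16.1
ee_pos: [0.4097, 0.0925, 0.1976]
eef_rot: [0.865, 0.502, -0.0, 0.0]
ft_force: [0.3, -0.4, -3.9]
width: 0.0117
time: 16.52
ee_pos: [0.4132, -0.0539, 0.1975]
eef_rot: [0.962, 0.273, -0.0, -0.0]
ft_force: [1.2, -0.0, -3.8]
width: 0.0119
t 16.52 pos [ 0.4132 -0.0539  0.1975] F [ 1.2 -0.  -3.8] w 0.0119 q [ 0.83 -0.13 -0.74  1.92 -0.09  1.31  0.67]
toolaxes rows x,y,z [[0.851, 0.525, -0.001], [0.525, -0.851, -0.0], [-0.001, -0.0, -1.0]]
SHIFT [-0.071  0.128 -0.002]
TURN/2 [-0.     0.     0.274]
```

```bash
python3 -m crank '[{"x":-0.015,"y":0.027,"z":0,"ax":0,"ay":0,"az":0.055,"claw":1},{"x":-0.03,"y":0.054,"z":0,"ax":0,"ay":0,"az":0.11,"claw":1},{"x":-0.045,"y":0.081,"z":0,"ax":0,"ay":0,"az":0.165,"claw":1},{"x":-0.06,"y":0.108,"z":0,"ax":0,"ay":0,"az":0.22,"claw":1},{"x":-0.071,"y":0.128,"z":0,"ax":0,"ay":0,"az":0.274,"claw":1}]'
python3 -m crank '[{"x":0.01,"y":0.025,"z":0,"ax":0,"ay":0,"az":0,"claw":1},{"x":0.02,"y":0.05,"z":0,"ax":0,"ay":0,"az":0,"claw":1},{"x":0.045,"y":0.062,"z":0,"ax":0,"ay":0,"az":0,"claw":1},{"x":0.07,"y":0.062,"z":0,"ax":0,"ay":0,"az":0,"claw":1},{"x":0.1,"y":0.062,"z":0,"ax":0,"ay":0,"az":0,"claw":1}]'
python3 -m crank '[{"x":0.03,"y":0,"z":0,"ax":0,"ay":0,"az":0,"claw":1},{"x":0.05,"y":0,"z":0,"ax":0,"ay":0,"az":0,"claw":1},{"x":0.069,"y":0,"z":0,"ax":0,"ay":0,"az":0,"claw":1},{"x":0.069,"y":0,"z":0,"ax":0,"ay":0,"az":0,"claw":1},{"x":0.069,"y":0,"z":0,"ax":0,"ay":0,"az":0,"claw":1}]'
python3 - <<'E'
from h import *
go([.5885,-.262,.08],0.005)
c=snap('wrist','w11.png');np.savez('pics/w11',**c)
E
```

```text
time: 16.93
ee_pos: [0.4203, -0.2016, 0.1971]
eef_rot: [1.0, 0.001, -0.001, -0.0]
ft_force: [0.7, -0.4, -3.1]
width: 0.0115
time: 17.35
ee_pos: [0.5214, -0.2616, 0.1967]
eef_rot: [1.0, 0.003, -0.001, -0.0]
ft_force: [0.2, 0.0, -3.0]
width: 0.0116
time: 17.77
ee_pos: [0.5909, -0.2585, 0.1963]
eef_rot: [1.0, 0.005, -0.001, -0.001]
ft_force: [0.1, 0.1, -3.8]
width: 0.0118
t 17.77 pos [ 0.5909 -0.2585  0.1963] F [ 0.1  0.1 -3.8] w 0.0118 q [ 0.77  0.44 -0.6   1.37  0.24  1.41  0.19]
toolaxes rows x,y,z [[1.0, 0.01, -0.002], [0.01, -1.0, -0.002], [-0.002, 0.002, -1.0]]
SHIFT [-0.002  0.004  0.116]
TURN/2 [-0.001  0.001  0.003]
```

```bash
python3 -m crank '[{"x":-0.001,"y":0.002,"z":0.03,"ax":0,"ay":0,"az":0.001,"claw":1},{"x":-0.002,"y":0.004,"z":0.06,"ax":0,"ay":0,"az":0.002,"claw":1},{"x":-0.002,"y":0.004,"z":0.09,"ax":0,"ay":0,"az":0.002,"claw":1},{"x":-0.002,"y":0.004,"z":0.116,"ax":0,"ay":0,"az":0.002,"claw":1},{"x":-0.002,"y":0.004,"z":0.126,"ax":0,"ay":0,"az":0.002,"claw":1}]'
python3 -m crank '[{"x":0,"y":0,"z":0.002,"ax":0,"ay":0,"az":0,"claw":1},{"x":0,"y":0,"z":0.004,"ax":0,"ay":0,"az":0,"claw":1},{"x":0,"y":0,"z":0.004,"ax":0,"ay":0,"az":0,"claw":1},{"x":0,"y":0,"z":0.004,"ax":0,"ay":0,"az":0,"claw":1},{"x":0,"y":0,"z":0.004,"ax":0,"ay":0,"az":0,"claw":1}]'
python3 - <<'E'
from h import *
go([.5885,-.262,.044],0.005)
E
```

```text
time: 18.23
ee_pos: [0.5853, -0.2634, 0.0679]
eef_rot: [1.0, 0.002, -0.003, -0.001]
ft_force: [-0.1, -0.4, -4.5]
width: 0.0112
time: 18.65
ee_pos: [0.5895, -0.2636, 0.0696]
eef_rot: [1.0, 0.002, 0.001, 0.001]
ft_force: [0.0, -1.0, -4.1]
width: 0.0116
t 18.65 pos [ 0.5895 -0.2636  0.0696] F [ 0.  -1.  -4.1] w 0.0116 q [ 0.77  0.53 -0.57  1.52  0.3   1.18  0.15]
toolaxes rows x,y,z [[1.0, 0.005, 0.002], [0.005, -1.0, 0.001], [0.002, -0.001, -1.0]]
SHIFT [-0.001 -0.002  0.026]
TURN/2 [ 0.001 -0.001 -0.   ]
```

```bash
python3 -m crank '[{"x":-0.001,"y":-0.001,"z":0.003,"ax":0,"ay":0,"az":0,"claw":1},{"x":-0.001,"y":-0.001,"z":0.006,"ax":0,"ay":0,"az":0,"claw":1},{"x":-0.001,"y":-0.001,"z":0.009,"ax":0,"ay":0,"az":0,"claw":1},{"x":-0.001,"y":-0.001,"z":0.013,"ax":0,"ay":0,"az":0,"claw":1},{"x":-0.001,"y":-0.001,"z":0.013,"ax":0,"ay":0,"az":0,"claw":1}]' && python3 -m crank '[{"x":0,"y":0,"z":0.001,"ax":0,"ay":0,"az":0,"claw":1},{"x":0,"y":0,"z":0.002,"ax":0,"ay":0,"az":0,"claw":1},{"x":0,"y":0,"z":0.003,"ax":0,"ay":0,"az":0,"claw":1},{"x":0,"y":0,"z":0.004,"ax":0,"ay":0,"az":0,"claw":1},{"x":0,"y":0,"z":0.004,"ax":0,"ay":0,"az":0,"claw":1}]'
python3 - <<'E'
from h import *
go([.5885,-.262,.044],0.005)
E
```

```text
time: 19.07
ee_pos: [0.5871, -0.2622, 0.0538]
eef_rot: [1.0, 0.003, -0.001, -0.0]
ft_force: [-1.0, 0.2, -3.0]
width: 0.0121
time: 19.48
ee_pos: [0.5876, -0.2623, 0.0508]
eef_rot: [1.0, 0.003, -0.0, -0.0]
ft_force: [-0.4, 0.1, -2.6]
width: 0.0118
t 19.48 pos [ 0.5876 -0.2623  0.0508] F [-0.4  0.1 -2.6] w 0.0118 q [ 0.77  0.54 -0.56  1.54  0.31  1.15  0.15]
toolaxes rows x,y,z [[1.0, 0.005, -0.0], [0.005, -1.0, -0.0], [-0.0, 0.0, -1.0]]
SHIFT [ 0.001 -0.     0.007]
TURN/2 [-0.  0.  0.]
```

```bash
python3 -m crank '[{"x":0.001,"y":0,"z":0.001,"ax":0,"ay":0,"az":0,"claw":1},{"x":0.001,"y":0,"z":0.002,"ax":0,"ay":0,"az":0,"claw":1},{"x":0.001,"y":0,"z":0.003,"ax":0,"ay":0,"az":0,"claw":1},{"x":0.001,"y":0,"z":0.004,"ax":0,"ay":0,"az":0,"claw":1},{"x":0.001,"y":0,"z":0.004,"ax":0,"ay":0,"az":0,"claw":1}]' && python3 chk.py && python3 -m crank '[{"x":0,"y":0,"z":0.001,"ax":0,"ay":0,"az":0,"claw":1},{"x":0,"y":0,"z":0.002,"ax":0,"ay":0,"az":0,"claw":1},{"x":0,"y":0,"z":0.003,"ax":0,"ay":0,"az":0,"claw":1},{"x":0,"y":0,"z":0.004,"ax":0,"ay":0,"az":0,"claw":1},{"x":0,"y":0,"z":0.004,"ax":0,"ay":0,"az":0,"claw":1}]'
python3 - <<'E'
from h import *
go([.5885,-.262,.044],0.005)
E
```

```text
time: 19.9
ee_pos: [0.5885, -0.2623, 0.0467]
eef_rot: [1.0, 0.002, -0.0, -0.0]
ft_force: [-0.9, -0.1, -4.0]
width: 0.0116
z 0.0467 [-0.9 -0.1 -4. ]
time: 20.32
ee_pos: [0.5887, -0.2624, 0.044]
eef_rot: [1.0, 0.002, 0.0, 0.0]
ft_force: [-4.9, 1.9, 5.8]
width: 0.0116
t 20.32 pos [ 0.5887 -0.2624  0.044 ] F [-4.9  1.9  5.8] w 0.0116 q [ 0.77  0.55 -0.56  1.54  0.31  1.13  0.14]
toolaxes rows x,y,z [[1.0, 0.005, 0.0], [0.005, -1.0, 0.001], [0.0, -0.001, -1.0]]
SHIFT [-0. -0. -0.]
TURN/2 [ 0. -0. -0.]
```

```bash
python3 -m crank '[{"x":0,"y":0,"z":0.001,"ax":0,"ay":0,"az":0,"claw":1},{"x":-0.001,"y":0,"z":0.002,"ax":0,"ay":0,"az":0,"claw":1},{"x":-0.001,"y":0,"z":0.002,"ax":0,"ay":0,"az":0,"claw":1},{"x":-0.001,"y":0,"z":0.002,"ax":0,"ay":0,"az":0,"claw":1},{"x":-0.001,"y":0,"z":0.002,"ax":0,"ay":0,"az":0,"claw":1}]'
python3 -m crank '[{"x":0,"y":0,"z":0,"ax":0,"ay":0,"az":0,"claw":0},{"x":0,"y":0,"z":0,"ax":0,"ay":0,"az":0,"claw":0},{"x":0,"y":0,"z":0,"ax":0,"ay":0,"az":0,"claw":0},{"x":0,"y":0,"z":0,"ax":0,"ay":0,"az":0,"claw":0},{"x":0,"y":0,"z":-0.003,"ax":0,"ay":0,"az":0,"claw":0}]'
python3 -m crank '[{"x":0,"y":0,"z":-0.01,"ax":0,"ay":0,"az":0,"claw":0},{"x":0,"y":0,"z":-0.03,"ax":0,"ay":0,"az":0,"claw":0},{"x":0,"y":0,"z":-0.06,"ax":0,"ay":0,"az":0,"claw":0},{"x":0,"y":0,"z":-0.1,"ax":0,"ay":0,"az":0,"claw":0},{"x":0,"y":0,"z":-0.14,"ax":0,"ay":0,"az":0,"claw":-1}]'
python3 -m crank '[{"x":-0.03,"y":0.02,"z":-0.02,"ax":0,"ay":0,"az":0,"claw":-1},{"x":-0.06,"y":0.04,"z":-0.05,"ax":0,"ay":0,"az":0,"claw":-1},{"x":-0.09,"y":0.06,"z":-0.08,"ax":0,"ay":0,"az":0,"claw":-1},{"x":-0.12,"y":0.08,"z":-0.11,"ax":0,"ay":0,"az":0,"claw":-1},{"x":-0.12,"y":0.08,"z":-0.13,"ax":0,"ay":0,"az":0,"claw":-1}]'
python3 - <<'E'
from h import *
st()
c=snap('wrist','w12.png');np.savez('pics/w12',**c)
cv2.imwrite('pics/m12.png',cv2.resize(c['color'][0:250,80:480],(800,500)))
E
```

```text
time: 20.73
ee_pos: [0.5888, -0.2624, 0.0439]
eef_rot: [1.0, 0.003, 0.001, 0.001]
ft_force: [-7.0, 2.2, 18.2]
width: 0.0116
time: 21.15
ee_pos: [0.5873, -0.2622, 0.0433]
eef_rot: [1.0, 0.002, -0.0, -0.0]
ft_force: [-0.1, 0.2, 0.9]
width: 0.0372
time: 21.57
ee_pos: [0.5872, -0.2619, 0.1859]
eef_rot: [1.0, 0.003, -0.0, -0.0]
ft_force: [0.2, -0.2, -0.4]
width: 0.0457
time: 21.98
ee_pos: [0.464, -0.3461, 0.316]
eef_rot: [1.0, 0.0, -0.001, 0.001]
ft_force: [-0.5, -0.7, 1.3]
width: 0.0757
t 21.98 pos [ 0.464  -0.3461  0.316 ] F [-0.5 -0.7  1.3] w 0.0757 q [ 1.02  0.24 -0.56  1.35  0.13  1.59  0.47]
toolaxes rows x,y,z [[1.0, 0.0, -0.001], [0.0, -1.0, 0.002], [-0.001, -0.002, -1.0]]
```

View pics/m12.png

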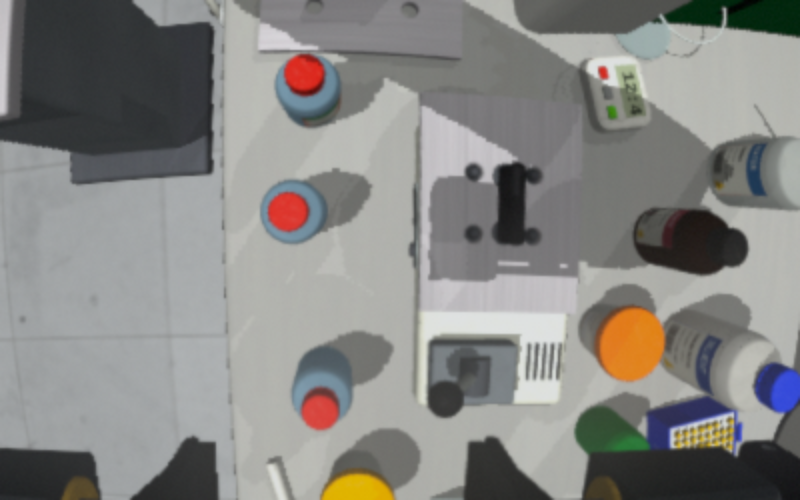

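```bash
python3 - <<'E'
from h import *
np.set_printoptions(precision=4,suppress=True)
c=dict(np.load('pics/w12.npz')); w2=dict(np.load('pics/w2.npz'))
f=lambda u,v:(80+u/2,v/2)
for p,q in [((305,74),(163,25)),((289,211),(156,95)),((320,409),(177,198))]: print(atz(c,*f(*p),.112,True), 'tri',tri(ray(c,*f(*p),True),ray(w2,*q,True)))
for p in [(420,94),(581,94),(415,308),(578,312)]: print('plat',atz(c,*f(*p),.056,True))
print('knob',atz(c,*f(445,399),.124,True))
for n,p,z in [('timer',(617,95),.02),('cupY',(358,485),.071),('stain',(735,247),.129)]: print(n,atz(c,*f(*p),z,True))
go([.44,-.18,.15],np.pi/2)
E
```

```text
[ 0.4403 -0.1786  0.112 ] tri [ 0.44   -0.1782  0.1084]
[ 0.4297 -0.2715  0.112 ] tri [ 0.4292 -0.2716  0.1062]
[ 0.4492 -0.4089  0.112 ] tri [ 0.4489 -0.4123  0.1023]
plat [ 0.5232 -0.1804  0.056 ]
plat [ 0.6531 -0.1692  0.056 ]
plat [ 0.5212 -0.346   0.056 ]
plat [ 0.6565 -0.3464  0.056 ]
knob [ 0.5355 -0.3976  0.124 ]
timer [ 0.7031 -0.1572  0.02  ]
cupY [ 0.478 -0.489  0.071]
stain [ 0.7559 -0.28    0.129 ]
t 22.03 pos [ 0.4651 -0.3476  0.3227] F [-1.  -0.9  5. ] w 0.0793 q [ 1.02  0.24 -0.56  1.34  0.13  1.59  0.47]
toolaxes rows x,y,z [[1.0, -0.001, 0.005], [-0.002, -1.0, 0.007], [0.005, -0.007, -1.0]]
SHIFT [-0.026 -0.169  0.171]
TURN/2 [ 0.005  0.001 -0.786]
```

```bash
python3 -m crank '[{"x":-0.005,"y":-0.034,"z":0,"ax":0,"ay":0,"az":-0.06,"claw":-1},{"x":-0.01,"y":-0.068,"z":0,"ax":0,"ay":0,"az":-0.12,"claw":-1},{"x":-0.015,"y":-0.102,"z":0,"ax":0,"ay":0,"az":-0.18,"claw":-1},{"x":-0.02,"y":-0.136,"z":0,"ax":0,"ay":0,"az":-0.24,"claw":-1},{"x":-0.025,"y":-0.169,"z":0,"ax":0,"ay":0,"az":-0.3,"claw":-1}]'
python3 -m crank '[{"x":0,"y":0,"z":0,"ax":0,"ay":0,"az":-0.06,"claw":-1},{"x":0,"y":0,"z":0,"ax":0,"ay":0,"az":-0.12,"claw":-1},{"x":0,"y":0,"z":0,"ax":0,"ay":0,"az":-0.18,"claw":-1},{"x":0,"y":0,"z":0,"ax":0,"ay":0,"az":-0.24,"claw":-1},{"x":0,"y":0,"z":0,"ax":0,"ay":0,"az":-0.3,"claw":-1}]'
python3 -m crank '[{"x":0,"y":0,"z":0.02,"ax":0,"ay":0,"az":-0.06,"claw":-1},{"x":0,"y":0,"z":0.04,"ax":0,"ay":0,"az":-0.12,"claw":-1},{"x":0,"y":0,"z":0.06,"ax":0,"ay":0,"az":-0.186,"claw":-1},{"x":0,"y":0,"z":0.08,"ax":0,"ay":0,"az":-0.186,"claw":-1},{"x":0,"y":0,"z":0.1,"ax":0,"ay":0,"az":-0.186,"claw":-1}]'
python3 -m crank '[{"x":0,"y":0,"z":0,"ax":0,"ay":0,"az":0,"claw":-1},{"x":0,"y":0,"z":0,"ax":0,"ay":0,"az":0,"claw":-1},{"x":0,"y":0,"z":0,"ax":0,"ay":0,"az":0,"claw":-1},{"x":0,"y":0,"z":0,"ax":0,"ay":0,"az":0,"claw":-1},{"x":0,"y":0,"z":0,"ax":0,"ay":0,"az":0,"claw":-1}]'
python3 - <<'E'
from h import *
go([.44,-.1785,.05],np.pi/2)
E
```

```text
time: 22.45
ee_pos: [0.442, -0.1717, 0.3145]
eef_rot: [0.954, 0.301, 0.0, 0.0]
ft_force: [0.9, 0.5, 0.9]
width: 0.087
time: 22.87
ee_pos: [0.4424, -0.1734, 0.3147]
eef_rot: [0.822, 0.57, 0.0, 0.001]
ft_force: [-0.5, -0.4, -0.6]
width: 0.0869
time: 23.28
ee_pos: [0.4425, -0.1735, 0.2137]
eef_rot: [0.704, 0.71, 0.0, 0.001]
ft_force: [0.1, 1.3, 0.3]
width: 0.087
time: 23.7
ee_pos: [0.4429, -0.1742, 0.2152]
eef_rot: [0.705, 0.709, 0.0, 0.001]
ft_force: [0.9, 0.1, 0.7]
width: 0.0873
t 23.7 pos [ 0.4429 -0.1742  0.2152] F [0.9 0.1 0.7] w 0.0873 q [ 0.99  0.03 -0.71  1.77  0.02  1.35  1.85]
toolaxes rows x,y,z [[-0.006, 1.0, -0.001], [1.0, 0.006, 0.002], [0.002, -0.001, -1.0]]
SHIFT [-0.004 -0.003  0.165]
TURN/2 [0.001 0.    0.003]
```

```bash
python3 -m crank '[{"x":-0.004,"y":-0.003,"z":0.03,"ax":0,"ay":0,"az":0.003,"claw":-1},{"x":-0.004,"y":-0.003,"z":0.06,"ax":0,"ay":0,"az":0.003,"claw":-1},{"x":-0.004,"y":-0.003,"z":0.09,"ax":0,"ay":0,"az":0.003,"claw":-1},{"x":-0.004,"y":-0.003,"z":0.12,"ax":0,"ay":0,"az":0.003,"claw":-1},{"x":-0.004,"y":-0.003,"z":0.15,"ax":0,"ay":0,"az":0.003,"claw":-1}]' && python3 chk.py && python3 -m crank '[{"x":0,"y":0,"z":0.005,"ax":0,"ay":0,"az":0,"claw":-1},{"x":0,"y":0,"z":0.01,"ax":0,"ay":0,"az":0,"claw":-1},{"x":0,"y":0,"z":0.015,"ax":0,"ay":0,"az":0,"claw":-1},{"x":0,"y":0,"z":0.015,"ax":0,"ay":0,"az":0,"claw":-1},{"x":0,"y":0,"z":0.015,"ax":0,"ay":0,"az":0,"claw":-1}]' && python3 chk.py && python3 -m crank '[{"x":0,"y":0,"z":0.005,"ax":0,"ay":0,"az":0,"claw":-1},{"x":0,"y":0,"z":0.01,"ax":0,"ay":0,"az":0,"claw":-1},{"x":0,"y":0,"z":0.018,"ax":0,"ay":0,"az":0,"claw":-1},{"x":0,"y":0,"z":0.018,"ax":0,"ay":0,"az":0,"claw":-1},{"x":0,"y":0,"z":0.018,"ax":0,"ay":0,"az":0,"claw":-1}]' && python3 chk.py
python3 - <<'E'
from h import *
go([.44,-.1785,.03],np.pi/2)
c=snap('wrist'); d=snap('scene'); print(proj(d,r.read_state()['ee_pos']))
cv2.imwrite('pics/m13.png',np.hstack([cv2.resize(c['color'][100:300,130:370],(480,400)),cv2.resize(d['color'][150:230,270:350],(400,400),interpolation=cv2.INTER_CUBIC)])[:,:800])
E
```

```text
time: 24.12
ee_pos: [0.4398, -0.1784, 0.0635]
eef_rot: [0.707, 0.707, 0.0, 0.001]
ft_force: [-0.3, 0.2, -0.4]
width: 0.087
z 0.0635 [-0.3  0.2 -0.4]
time: 24.53
ee_pos: [0.4402, -0.1785, 0.0503]
eef_rot: [0.707, 0.707, 0.0, 0.001]
ft_force: [0.0, -0.4, -0.3]
width: 0.0869
z 0.0503 [ 0.  -0.4 -0.3]
time: 24.95
ee_pos: [0.4388, -0.1778, 0.0304]
eef_rot: [0.707, 0.707, -0.0, -0.001]
ft_force: [0.7, 0.2, -0.5]
width: 0.0869
z 0.0304 [ 0.7  0.2 -0.5]
t 24.95 pos [ 0.4388 -0.1778  0.0304] F [ 0.7  0.2 -0.5] w 0.0869 q [ 0.93  0.24 -0.7   2.    0.18  0.97  1.71]
toolaxes rows x,y,z [[-0.0, 1.0, 0.001], [1.0, 0.0, -0.001], [-0.001, 0.001, -1.0]]
SHIFT [-0.001  0.001  0.   ]
TURN/2 [-0. -0.  0.]
(np.float64(307.3150858632769), np.float64(216.0255417725731))
```

View pics/m13.png

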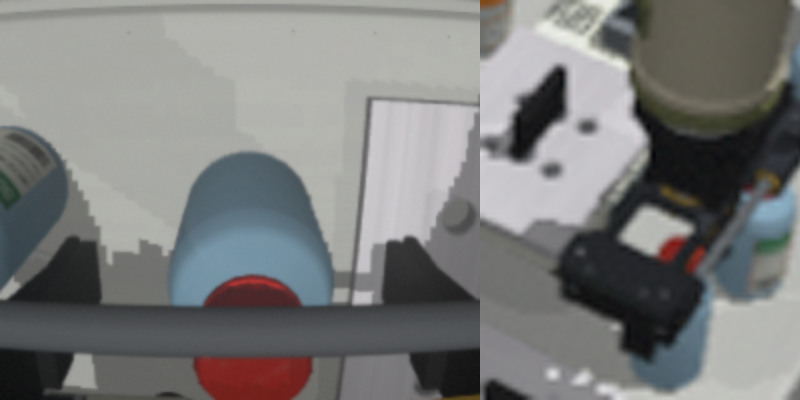

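```bash
python3 -m crank '[{"x":0,"y":0,"z":0,"ax":0,"ay":0,"az":0,"claw":1},{"x":0,"y":0,"z":0,"ax":0,"ay":0,"az":0,"claw":1},{"x":0,"y":0,"z":0,"ax":0,"ay":0,"az":0,"claw":1},{"x":0,"y":0,"z":0,"ax":0,"ay":0,"az":0,"claw":1},{"x":0,"y":0,"z":0,"ax":0,"ay":0,"az":0,"claw":1}]' 20
python3 -m crank '[{"x":0,"y":0,"z":0,"ax":0,"ay":0,"az":0,"claw":1},{"x":0,"y":0,"z":0,"ax":0,"ay":0,"az":0,"claw":1},{"x":0,"y":0,"z":0,"ax":0,"ay":0,"az":0,"claw":1},{"x":0,"y":0,"z":0,"ax":0,"ay":0,"az":0,"claw":1},{"x":0,"y":0,"z":-0.01,"ax":0,"ay":0,"az":0,"claw":1}]'
python3 -m crank '[{"x":0,"y":0,"z":-0.03,"ax":0,"ay":0,"az":0,"claw":1},{"x":0,"y":0,"z":-0.06,"ax":0,"ay":0,"az":0,"claw":1},{"x":0,"y":0,"z":-0.09,"ax":0,"ay":0,"az":0,"claw":1},{"x":0,"y":0,"z":-0.12,"ax":0,"ay":0,"az":0,"claw":1},{"x":0,"y":0,"z":-0.14,"ax":0,"ay":0,"az":0,"claw":1}]'
python3 - <<'E'
from h import *
go([.6235,-.222,.18],np.pi/2)
E
```

```text
time: 25.47
ee_pos: [0.4393, -0.1781, 0.031]
eef_rot: [0.707, 0.707, -0.0, 0.0]
ft_force: [-0.4, 0.4, 0.4]
width: 0.0619
time: 25.88
ee_pos: [0.438, -0.1776, 0.0398]
eef_rot: [0.707, 0.707, -0.0, -0.001]
ft_force: [-0.2, -0.5, -0.7]
width: 0.0476
time: 26.3
ee_pos: [0.44, -0.178, 0.1846]
eef_rot: [0.707, 0.707, 0.0, 0.002]
ft_force: [-0.0, 0.3, -0.5]
width: 0.0475
t 26.3 pos [ 0.44   -0.178   0.1846] F [-0.   0.3 -0.5] w 0.0475 q [ 0.99  0.04 -0.71  1.82  0.03  1.28  1.84]
toolaxes rows x,y,z [[-0.001, 1.0, -0.002], [1.0, 0.001, 0.003], [0.003, -0.002, -1.0]]
SHIFT [-0.044  0.183  0.005]
TURN/2 [0.001 0.001 0.   ]
```

```bash
python3 -m crank '[{"x":-0.02,"y":0.015,"z":0,"ax":0,"ay":0,"az":0,"claw":1},{"x":-0.05,"y":0.035,"z":0,"ax":0,"ay":0,"az":0,"claw":1},{"x":-0.075,"y":0.055,"z":0,"ax":0,"ay":0,"az":0,"claw":1},{"x":-0.1,"y":0.08,"z":0,"ax":0,"ay":0,"az":0,"claw":1},{"x":-0.115,"y":0.1,"z":0,"ax":0,"ay":0,"az":0,"claw":1}]'
python3 -m crank '[{"x":-0.01,"y":0.02,"z":0,"ax":0,"ay":0,"az":0,"claw":1},{"x":-0.01,"y":0.045,"z":0,"ax":0,"ay":0,"az":0,"claw":1},{"x":-0.01,"y":0.065,"z":0,"ax":0,"ay":0,"az":0,"claw":1},{"x":-0.01,"y":0.08,"z":0,"ax":0,"ay":0,"az":0,"claw":1},{"x":-0.01,"y":0.083,"z":0.01,"ax":0,"ay":0,"az":0,"claw":1}]'
python3 -m crank '[{"x":0,"y":0,"z":0.02,"ax":0,"ay":0,"az":0,"claw":1},{"x":0,"y":0,"z":0.03,"ax":0,"ay":0,"az":0,"claw":1},{"x":0,"y":0,"z":0.04,"ax":0,"ay":0,"az":0,"claw":1},{"x":0,"y":0,"z":0.05,"ax":0,"ay":0,"az":0,"claw":1},{"x":0,"y":0,"z":0.05,"ax":0,"ay":0,"az":0,"claw":1}]'
python3 - <<'E'
from h import *
go([.6235,-.302,.089],np.pi/2)
E
```

```text
time: 26.72
ee_pos: [0.5397, -0.2965, 0.1811]
eef_rot: [0.708, 0.706, -0.0, 0.0]
ft_force: [-0.5, -0.1, -0.3]
width: 0.0475
time: 27.13
ee_pos: [0.6251, -0.302, 0.1725]
eef_rot: [0.706, 0.708, 0.001, 0.001]
ft_force: [0.8, 1.4, -1.7]
width: 0.0477
time: 27.55
ee_pos: [0.6208, -0.3031, 0.1188]
eef_rot: [0.707, 0.707, -0.001, -0.001]
ft_force: [-0.0, -0.3, -1.5]
width: 0.0475
t 27.55 pos [ 0.6208 -0.3031  0.1188] F [-0.  -0.3 -1.5] w 0.0475 q [ 0.8   0.6  -0.61  1.33  0.34  1.33  1.75]
toolaxes rows x,y,z [[0.0, 1.0, 0.001], [1.0, -0.0, -0.003], [-0.003, 0.001, -1.0]]
SHIFT [0.001 0.003 0.03 ]
TURN/2 [-0.001 -0.    -0.   ]
```

```bash
python3 -m crank '[{"x":0.001,"y":0.002,"z":0.008,"ax":0,"ay":0,"az":0,"claw":1},{"x":0.001,"y":0.002,"z":0.016,"ax":0,"ay":0,"az":0,"claw":1},{"x":0.001,"y":0.002,"z":0.023,"ax":0,"ay":0,"az":0,"claw":1},{"x":0.001,"y":0.002,"z":0.028,"ax":0,"ay":0,"az":0,"claw":1},{"x":0.001,"y":0.002,"z":0.028,"ax":0,"ay":0,"az":0,"claw":1}]' && python3 -m crank '[{"x":0,"y":0,"z":0.001,"ax":0,"ay":0,"az":0,"claw":1},{"x":0,"y":0,"z":0.002,"ax":0,"ay":0,"az":0,"claw":1},{"x":0,"y":0,"z":0.003,"ax":0,"ay":0,"az":0,"claw":1},{"x":0,"y":0,"z":0.003,"ax":0,"ay":0,"az":0,"claw":1},{"x":0,"y":0,"z":0.003,"ax":0,"ay":0,"az":0,"claw":1}]'
python3 - <<'E'
from h import *
go([.6235,-.302,.087],np.pi/2)
E
```

```text
time: 27.97
ee_pos: [0.6236, -0.3019, 0.0914]
eef_rot: [0.707, 0.707, -0.0, -0.001]
ft_force: [0.3, -0.5, -0.9]
width: 0.0475
time: 28.38
ee_pos: [0.6244, -0.302, 0.0902]
eef_rot: [0.707, 0.707, 0.0, 0.0]
ft_force: [0.5, -0.1, -1.8]
width: 0.0476
t 28.38 pos [ 0.6244 -0.302   0.0902] F [ 0.5 -0.1 -1.8] w 0.0476 q [ 0.79  0.62 -0.61  1.35  0.35  1.28  1.74]
toolaxes rows x,y,z [[-0.0, 1.0, -0.0], [1.0, 0.0, 0.0], [0.0, -0.0, -1.0]]
SHIFT [ 0.    -0.001  0.003]
TURN/2 [0. 0. 0.]
```

```bash
python3 -m crank '[{"x":0,"y":-0.001,"z":0.001,"ax":0,"ay":0,"az":0,"claw":1},{"x":0,"y":-0.001,"z":0.002,"ax":0,"ay":0,"az":0,"claw":1},{"x":0,"y":-0.001,"z":0.003,"ax":0,"ay":0,"az":0,"claw":1},{"x":0,"y":-0.001,"z":0.003,"ax":0,"ay":0,"az":0,"claw":1},{"x":0,"y":-0.001,"z":0.003,"ax":0,"ay":0,"az":0,"claw":1}]'; python3 chk.py
python3 -m crank '[{"x":0,"y":0,"z":0,"ax":0,"ay":0,"az":0,"claw":-0.2},{"x":0,"y":0,"z":0,"ax":0,"ay":0,"az":0,"claw":-0.3},{"x":0,"y":0,"z":0,"ax":0,"ay":0,"az":0,"claw":-0.45},{"x":0,"y":0,"z":0,"ax":0,"ay":0,"az":0,"claw":-0.45},{"x":0,"y":0,"z":0,"ax":0,"ay":0,"az":0,"claw":-0.45}]'
python3 -m crank '[{"x":0,"y":0,"z":-0.015,"ax":0,"ay":0,"az":0,"claw":-0.45},{"x":0,"y":0,"z":-0.04,"ax":0,"ay":0,"az":0,"claw":-0.45},{"x":0,"y":0,"z":-0.07,"ax":0,"ay":0,"az":0,"claw":-0.45},{"x":0,"y":0,"z":-0.1,"ax":0,"ay":0,"az":0,"claw":-0.45},{"x":0,"y":0,"z":-0.13,"ax":0,"ay":0,"az":0,"claw":-1}]'
python3 -m crank '[{"x":0.01,"y":-0.04,"z":0,"ax":0,"ay":0,"az":0,"claw":-1},{"x":0.02,"y":-0.08,"z":0,"ax":0,"ay":0,"az":0,"claw":-1},{"x":0.03,"y":-0.12,"z":0,"ax":0,"ay":0,"az":0,"claw":-1},{"x":0.03,"y":-0.16,"z":0,"ax":0,"ay":0,"az":0,"claw":-1},{"x":0.03,"y":-0.194,"z":0,"ax":0,"ay":0,"az":0,"claw":-1}]'
python3 - <<'E'
from h import *
go([.4295,-.2715,.03],np.pi/2)
E
```

```text
time: 28.8
ee_pos: [0.6234, -0.3021, 0.087]
eef_rot: [0.707, 0.707, 0.0, 0.0]
ft_force: [0.3, -0.1, -0.6]
width: 0.0479
z 0.0870 [ 0.3 -0.1 -0.6]
time: 29.22
ee_pos: [0.6233, -0.3021, 0.087]
eef_rot: [0.707, 0.707, 0.0, 0.0]
ft_force: [-0.1, 0.1, -0.4]
width: 0.0619
time: 29.63
ee_pos: [0.6231, -0.3019, 0.2184]
eef_rot: [0.707, 0.707, 0.0, -0.0]
ft_force: [0.6, -0.6, 0.2]
width: 0.0653
time: 30.05
ee_pos: [0.427, -0.2714, 0.2167]
eef_rot: [0.707, 0.707, -0.0, 0.0]
ft_force: [-0.1, -0.4, 0.4]
width: 0.0858
t 30.05 pos [ 0.427  -0.2714  0.2167] F [-0.1 -0.4  0.4] w 0.0858 q [ 1.11  0.1  -0.67  1.7   0.07  1.36  2.  ]
toolaxes rows x,y,z [[-0.0, 1.0, -0.001], [1.0, 0.0, -0.0], [-0.0, -0.001, -1.0]]
SHIFT [0.    0.003 0.187]
TURN/2 [-0.  0.  0.]
```

```bash
python3 -m crank '[{"x":0,"y":0.003,"z":0.03,"ax":0,"ay":0,"az":0,"claw":-1},{"x":0,"y":0.003,"z":0.07,"ax":0,"ay":0,"az":0,"claw":-1},{"x":0,"y":0.003,"z":0.1,"ax":0,"ay":0,"az":0,"claw":-1},{"x":0,"y":0.003,"z":0.13,"ax":0,"ay":0,"az":0,"claw":-1},{"x":0,"y":0.003,"z":0.15,"ax":0,"ay":0,"az":0,"claw":-1}]' && python3 chk.py && python3 -m crank '[{"x":0,"y":0,"z":0.01,"ax":0,"ay":0,"az":0,"claw":-1},{"x":0,"y":0,"z":0.02,"ax":0,"ay":0,"az":0,"claw":-1},{"x":0,"y":0,"z":0.03,"ax":0,"ay":0,"az":0,"claw":-1},{"x":0,"y":0,"z":0.036,"ax":0,"ay":0,"az":0,"claw":-1},{"x":0,"y":0,"z":0.036,"ax":0,"ay":0,"az":0,"claw":-1}]' && python3 chk.py && python3 -m crank '[{"x":0,"y":0,"z":0,"ax":0,"ay":0,"az":0,"claw":1},{"x":0,"y":0,"z":0,"ax":0,"ay":0,"az":0,"claw":1},{"x":0,"y":0,"z":0,"ax":0,"ay":0,"az":0,"claw":1},{"x":0,"y":0,"z":0,"ax":0,"ay":0,"az":0,"claw":1},{"x":0,"y":0,"z":0,"ax":0,"ay":0,"az":0,"claw":1}]' 20 && python3 -m crank '[{"x":0,"y":0,"z":0,"ax":0,"ay":0,"az":0,"claw":1},{"x":0,"y":0,"z":0,"ax":0,"ay":0,"az":0,"claw":1},{"x":0,"y":0,"z":0,"ax":0,"ay":0,"az":0,"claw":1},{"x":0,"y":0,"z":0,"ax":0,"ay":0,"az":0,"claw":1},{"x":0,"y":0,"z":0,"ax":0,"ay":0,"az":0,"claw":1}]' && python3 -m crank '[{"x":0,"y":0,"z":-0.03,"ax":0,"ay":0,"az":0,"claw":1},{"x":0,"y":0,"z":-0.06,"ax":0,"ay":0,"az":0,"claw":1},{"x":0,"y":0,"z":-0.09,"ax":0,"ay":0,"az":0,"claw":1},{"x":0,"y":0,"z":-0.12,"ax":0,"ay":0,"az":0,"claw":1},{"x":0,"y":0,"z":-0.14,"ax":0,"ay":0,"az":0,"claw":1}]'
python3 - <<'E'
from h import *
go([.5525,-.222,.16],np.pi/2)
E
```

```text
time: 30.47
ee_pos: [0.4311, -0.2715, 0.0645]
eef_rot: [0.707, 0.707, -0.0, -0.001]
ft_force: [-0.4, 0.3, -0.1]
width: 0.087
z 0.0645 [-0.4  0.3 -0.1]
time: 30.88
ee_pos: [0.4321, -0.272, 0.0304]
eef_rot: [0.707, 0.707, -0.0, -0.0]
ft_force: [-0.6, -0.1, -0.0]
width: 0.0874
z 0.0304 [-0.6 -0.1 -0. ]
time: 31.3
ee_pos: [0.4325, -0.2723, 0.0314]
eef_rot: [0.707, 0.707, -0.0, 0.0]
ft_force: [0.0, -0.6, -0.7]
width: 0.0614
time: 31.72
ee_pos: [0.4324, -0.2721, 0.031]
eef_rot: [0.707, 0.707, 0.0, 0.0]
ft_force: [0.0, 0.2, 1.9]
width: 0.0474
time: 32.13
ee_pos: [0.4329, -0.2723, 0.1737]
eef_rot: [0.707, 0.707, 0.0, 0.001]
ft_force: [0.1, -0.5, -0.8]
width: 0.0476
t 32.13 pos [ 0.4329 -0.2723  0.1737] F [ 0.1 -0.5 -0.8] w 0.0476 q [ 1.1   0.15 -0.68  1.76  0.1   1.27  1.97]
toolaxes rows x,y,z [[-0.0, 1.0, -0.002], [1.0, 0.0, 0.002], [0.002, -0.002, -1.0]]
SHIFT [0.05  0.12  0.014]
TURN/2 [0.001 0.001 0.   ]
```

```bash
python3 -m crank '[{"x":0.01,"y":0.02,"z":0,"ax":0,"ay":0,"az":0,"claw":1},{"x":0.02,"y":0.05,"z":0,"ax":0,"ay":0,"az":0,"claw":1},{"x":0.035,"y":0.08,"z":0,"ax":0,"ay":0,"az":0,"claw":1},{"x":0.045,"y":0.105,"z":0,"ax":0,"ay":0,"az":0,"claw":1},{"x":0.05,"y":0.121,"z":0,"ax":0,"ay":0,"az":0,"claw":1}]'
python3 -m crank '[{"x":0,"y":0,"z":0.01,"ax":0,"ay":0,"az":0,"claw":1},{"x":0,"y":0,"z":0.025,"ax":0,"ay":0,"az":0,"claw":1},{"x":0,"y":0,"z":0.04,"ax":0,"ay":0,"az":0,"claw":1},{"x":0,"y":0,"z":0.055,"ax":0,"ay":0,"az":0,"claw":1},{"x":0,"y":0,"z":0.065,"ax":0,"ay":0,"az":0,"claw":1}]'
python3 -m crank '[{"x":0,"y":0,"z":0.004,"ax":0,"ay":0,"az":0,"claw":1},{"x":0,"y":0,"z":0.008,"ax":0,"ay":0,"az":0,"claw":1},{"x":0,"y":0,"z":0.012,"ax":0,"ay":0,"az":0,"claw":1},{"x":0,"y":0,"z":0.012,"ax":0,"ay":0,"az":0,"claw":1},{"x":0,"y":0,"z":0.012,"ax":0,"ay":0,"az":0,"claw":1}]'
python3 - <<'E'
from h import *
go([.5545,-.222,.087],np.pi/2)
E
```

```text
time: 32.55
ee_pos: [0.5554, -0.2196, 0.1706]
eef_rot: [0.706, 0.708, 0.001, -0.0]
ft_force: [0.2, -0.6, -1.1]
width: 0.0476
time: 32.97
ee_pos: [0.5517, -0.2224, 0.1038]
eef_rot: [0.707, 0.707, -0.001, -0.001]
ft_force: [0.5, 0.1, -1.2]
width: 0.0472
time: 33.38
ee_pos: [0.5535, -0.2221, 0.0944]
eef_rot: [0.707, 0.707, 0.0, 0.0]
ft_force: [0.2, 0.7, -0.7]
width: 0.0476
t 33.38 pos [ 0.5535 -0.2221  0.0944] F [ 0.2  0.7 -0.7] w 0.0476 q [ 0.86  0.43 -0.69  1.63  0.29  1.19  1.67]
toolaxes rows x,y,z [[-0.0, 1.0, -0.0], [1.0, 0.0, 0.001], [0.001, -0.0, -1.0]]
SHIFT [0.    0.001 0.007]
TURN/2 [0. 0. 0.]
```

```bash
python3 -m crank '[{"x":0,"y":0.001,"z":0.003,"ax":0,"ay":0,"az":0,"claw":1},{"x":0,"y":0.001,"z":0.005,"ax":0,"ay":0,"az":0,"claw":1},{"x":0,"y":0.001,"z":0.007,"ax":0,"ay":0,"az":0,"claw":1},{"x":0,"y":0.001,"z":0.007,"ax":0,"ay":0,"az":0,"claw":1},{"x":0,"y":0.001,"z":0.007,"ax":0,"ay":0,"az":0,"claw":1}]'; python3 chk.py
python3 -m crank '[{"x":0,"y":0,"z":0,"ax":0,"ay":0,"az":0,"claw":-0.2},{"x":0,"y":0,"z":0,"ax":0,"ay":0,"az":0,"claw":-0.3},{"x":0,"y":0,"z":0,"ax":0,"ay":0,"az":0,"claw":-0.45},{"x":0,"y":0,"z":0,"ax":0,"ay":0,"az":0,"claw":-0.45},{"x":0,"y":0,"z":0,"ax":0,"ay":0,"az":0,"claw":-0.45}]'
python3 -m crank '[{"x":0,"y":0,"z":-0.015,"ax":0,"ay":0,"az":0,"claw":-0.45},{"x":0,"y":0,"z":-0.04,"ax":0,"ay":0,"az":0,"claw":-0.45},{"x":0,"y":0,"z":-0.07,"ax":0,"ay":0,"az":0,"claw":-0.45},{"x":0,"y":0,"z":-0.1,"ax":0,"ay":0,"az":0,"claw":-0.45},{"x":0,"y":0,"z":-0.13,"ax":0,"ay":0,"az":0,"claw":-0.7}]'
python3 -m crank '[{"x":-0.03,"y":-0.02,"z":0,"ax":0,"ay":0,"az":0,"claw":-0.7},{"x":-0.06,"y":-0.04,"z":0,"ax":0,"ay":0,"az":0,"claw":-0.7},{"x":-0.1,"y":-0.06,"z":0,"ax":0,"ay":0,"az":0,"claw":-0.7},{"x":-0.14,"y":-0.08,"z":0,"ax":0,"ay":0,"az":0,"claw":-0.7},{"x":-0.165,"y":-0.1,"z":0,"ax":0,"ay":0,"az":0,"claw":-0.7}]'
python3 - <<'E'
from h import *
go([.449,-.410,.03],np.pi/2)
E
```

```text
time: 33.8
ee_pos: [0.5543, -0.222, 0.087]
eef_rot: [0.707, 0.707, -0.0, 0.0]
ft_force: [-0.4, 0.2, -0.4]
width: 0.0479
z 0.0870 [-0.4  0.2 -0.4]
time: 34.22
ee_pos: [0.5543, -0.2221, 0.087]
eef_rot: [0.707, 0.707, -0.0, 0.0]
ft_force: [0.3, 0.2, -0.1]
width: 0.0617
time: 34.63
ee_pos: [0.5541, -0.2219, 0.2184]
eef_rot: [0.707, 0.707, -0.0, -0.0]
ft_force: [1.4, 0.6, 0.1]
width: 0.0655
time: 35.05
ee_pos: [0.453, -0.3896, 0.217]
eef_rot: [0.707, 0.707, -0.0, 0.0]
ft_force: [0.4, -0.7, 0.7]
width: 0.0738
t 35.05 pos [ 0.453  -0.3896  0.217 ] F [ 0.4 -0.7  0.7] w 0.0738 q [ 1.14  0.32 -0.63  1.47  0.19  1.41  2.07]
toolaxes rows x,y,z [[0.001, 1.0, -0.001], [1.0, -0.001, 0.0], [0.0, -0.001, -1.0]]
SHIFT [-0.02  -0.004  0.187]
TURN/2 [ 0.  0. -0.]
```

```bash
python3 -m crank '[{"x":-0.01,"y":-0.003,"z":0.03,"ax":0,"ay":0,"az":0,"claw":-0.7},{"x":-0.021,"y":-0.003,"z":0.06,"ax":0,"ay":0,"az":0,"claw":-0.7},{"x":-0.021,"y":-0.003,"z":0.1,"ax":0,"ay":0,"az":0,"claw":-0.7},{"x":-0.021,"y":-0.003,"z":0.13,"ax":0,"ay":0,"az":0,"claw":-0.7},{"x":-0.021,"y":-0.003,"z":0.15,"ax":0,"ay":0,"az":0,"claw":-0.7}]' && python3 chk.py && python3 -m crank '[{"x":0,"y":0,"z":0.01,"ax":0,"ay":0,"az":0,"claw":-0.7},{"x":0,"y":0,"z":0.02,"ax":0,"ay":0,"az":0,"claw":-0.7},{"x":0,"y":0,"z":0.03,"ax":0,"ay":0,"az":0,"claw":-0.7},{"x":0,"y":0,"z":0.036,"ax":0,"ay":0,"az":0,"claw":-0.7},{"x":0,"y":0,"z":0.036,"ax":0,"ay":0,"az":0,"claw":-0.7}]' && python3 chk.py && python3 -m crank '[{"x":0,"y":0,"z":0,"ax":0,"ay":0,"az":0,"claw":1},{"x":0,"y":0,"z":0,"ax":0,"ay":0,"az":0,"claw":1},{"x":0,"y":0,"z":0,"ax":0,"ay":0,"az":0,"claw":1},{"x":0,"y":0,"z":0,"ax":0,"ay":0,"az":0,"claw":1},{"x":0,"y":0,"z":0,"ax":0,"ay":0,"az":0,"claw":1}]' 20 && python3 -m crank '[{"x":0,"y":0,"z":0,"ax":0,"ay":0,"az":0,"claw":1},{"x":0,"y":0,"z":0,"ax":0,"ay":0,"az":0,"claw":1},{"x":0,"y":0,"z":0,"ax":0,"ay":0,"az":0,"claw":1},{"x":0,"y":0,"z":0,"ax":0,"ay":0,"az":0,"claw":1},{"x":0,"y":0,"z":0,"ax":0,"ay":0,"az":0,"claw":1}]' && python3 -m crank '[{"x":0,"y":0,"z":-0.03,"ax":0,"ay":0,"az":0,"claw":1},{"x":0,"y":0,"z":-0.06,"ax":0,"ay":0,"az":0,"claw":1},{"x":0,"y":0,"z":-0.1,"ax":0,"ay":0,"az":0,"claw":1},{"x":0,"y":0,"z":-0.14,"ax":0,"ay":0,"az":0,"claw":1},{"x":0,"y":0,"z":-0.17,"ax":0,"ay":0,"az":0,"claw":1}]'
python3 - <<'E'
from h import *
go([.5525,-.302,.16],np.pi/2)
E
```

```text
time: 35.47
ee_pos: [0.4498, -0.4072, 0.0635]
eef_rot: [0.707, 0.707, -0.0, -0.002]
ft_force: [0.5, 0.0, 0.5]
width: 0.0741
z 0.0635 [0.5 0.  0.5]
time: 35.88
ee_pos: [0.4512, -0.408, 0.0304]
eef_rot: [0.707, 0.707, -0.0, -0.0]
ft_force: [-0.9, 0.2, 0.4]
width: 0.074
z 0.0304 [-0.9  0.2  0.4]
time: 36.3
ee_pos: [0.4515, -0.4084, 0.0314]
eef_rot: [0.707, 0.707, -0.0, 0.0]
ft_force: [-0.5, -0.7, 0.4]
width: 0.0485
time: 36.72
ee_pos: [0.4515, -0.4083, 0.0313]
eef_rot: [0.707, 0.707, -0.0, 0.0]
ft_force: [0.5, -0.5, 4.3]
width: 0.0477
time: 37.13
ee_pos: [0.4516, -0.4079, 0.2039]
eef_rot: [0.707, 0.707, 0.0, 0.001]
ft_force: [-0.2, -0.4, -1.2]
width: 0.0474
t 37.13 pos [ 0.4516 -0.4079  0.2039] F [-0.2 -0.4 -1.2] w 0.0474 q [ 1.14  0.35 -0.62  1.47  0.21  1.39  2.09]
toolaxes rows x,y,z [[-0.001, 1.0, -0.001], [1.0, 0.001, 0.001], [0.001, -0.001, -1.0]]
SHIFT [0.106 0.101 0.044]
TURN/2 [0.001 0.    0.   ]
```

```bash
python3 -m crank '[{"x":0.02,"y":0.02,"z":0,"ax":0,"ay":0,"az":0,"claw":1},{"x":0.045,"y":0.045,"z":0,"ax":0,"ay":0,"az":0,"claw":1},{"x":0.07,"y":0.07,"z":0,"ax":0,"ay":0,"az":0,"claw":1},{"x":0.095,"y":0.09,"z":0,"ax":0,"ay":0,"az":0,"claw":1},{"x":0.106,"y":0.103,"z":0,"ax":0,"ay":0,"az":0,"claw":1}]'
python3 -m crank '[{"x":0,"y":0,"z":0.01,"ax":0,"ay":0,"az":0,"claw":1},{"x":0,"y":0,"z":0.03,"ax":0,"ay":0,"az":0,"claw":1},{"x":0,"y":0,"z":0.055,"ax":0,"ay":0,"az":0,"claw":1},{"x":0,"y":0,"z":0.08,"ax":0,"ay":0,"az":0,"claw":1},{"x":0,"y":0,"z":0.095,"ax":0,"ay":0,"az":0,"claw":1}]'
python3 -m crank '[{"x":0,"y":0,"z":0.004,"ax":0,"ay":0,"az":0,"claw":1},{"x":0,"y":0,"z":0.008,"ax":0,"ay":0,"az":0,"claw":1},{"x":0,"y":0,"z":0.012,"ax":0,"ay":0,"az":0,"claw":1},{"x":0,"y":0,"z":0.012,"ax":0,"ay":0,"az":0,"claw":1},{"x":0,"y":0,"z":0.012,"ax":0,"ay":0,"az":0,"claw":1}]'
python3 - <<'E'
from h import *
go([.5545,-.302,.087],np.pi/2)
E
```

```text
time: 37.55
ee_pos: [0.5564, -0.2969, 0.2006]
eef_rot: [0.705, 0.709, 0.001, -0.001]
ft_force: [0.3, 0.9, -0.7]
width: 0.0477
time: 37.97
ee_pos: [0.5522, -0.302, 0.1023]
eef_rot: [0.707, 0.707, -0.001, -0.002]
ft_force: [0.9, -0.6, -1.6]
width: 0.0477
time: 38.38
ee_pos: [0.5546, -0.3023, 0.0947]
eef_rot: [0.707, 0.707, 0.0, 0.001]
ft_force: [-0.3, -0.2, -0.2]
width: 0.0474
t 38.38 pos [ 0.5546 -0.3023  0.0947] F [-0.3 -0.2 -0.2] w 0.0474 q [ 0.91  0.49 -0.65  1.53  0.31  1.22  1.79]
toolaxes rows x,y,z [[-0.0, 1.0, -0.001], [1.0, 0.0, 0.001], [0.001, -0.001, -1.0]]
SHIFT [ 0.    -0.     0.008]
TURN/2 [0. 0. 0.]
```

```bash
python3 -m crank '[{"x":0,"y":0,"z":0.003,"ax":0,"ay":0,"az":0,"claw":1},{"x":0,"y":0,"z":0.005,"ax":0,"ay":0,"az":0,"claw":1},{"x":0,"y":0,"z":0.0075,"ax":0,"ay":0,"az":0,"claw":1},{"x":0,"y":0,"z":0.0075,"ax":0,"ay":0,"az":0,"claw":1},{"x":0,"y":0,"z":0.0075,"ax":0,"ay":0,"az":0,"claw":1}]'; python3 chk.py
python3 -m crank '[{"x":0,"y":0,"z":0,"ax":0,"ay":0,"az":0,"claw":-0.2},{"x":0,"y":0,"z":0,"ax":0,"ay":0,"az":0,"claw":-0.3},{"x":0,"y":0,"z":0,"ax":0,"ay":0,"az":0,"claw":-0.45},{"x":0,"y":0,"z":0,"ax":0,"ay":0,"az":0,"claw":-0.45},{"x":0,"y":0,"z":0,"ax":0,"ay":0,"az":0,"claw":-0.45}]'
python3 -m crank '[{"x":0,"y":0,"z":-0.015,"ax":0,"ay":0,"az":0,"claw":-0.45},{"x":0,"y":0,"z":-0.04,"ax":0,"ay":0,"az":0,"claw":-0.45},{"x":0,"y":0,"z":-0.07,"ax":0,"ay":0,"az":0,"claw":-0.45},{"x":0,"y":0,"z":-0.1,"ax":0,"ay":0,"az":0,"claw":-0.45},{"x":0,"y":0,"z":-0.14,"ax":0,"ay":0,"az":0,"claw":-0.45}]'
python3 -m crank '[{"x":-0.03,"y":-0.01,"z":-0.03,"ax":0,"ay":0,"az":0.06,"claw":-0.45},{"x":-0.06,"y":-0.02,"z":-0.06,"ax":0,"ay":0,"az":0.12,"claw":-0.45},{"x":-0.1,"y":-0.03,"z":-0.09,"ax":0,"ay":0,"az":0.18,"claw":-0.45},{"x":-0.13,"y":-0.03,"z":-0.1,"ax":0,"ay":0,"az":0.24,"claw":-0.45},{"x":-0.16,"y":-0.03,"z":-0.1,"ax":0,"ay":0,"az":0.3,"claw":0}]'
python3 -m crank '[{"x":0,"y":0,"z":0,"ax":0,"ay":0,"az":0.06,"claw":0},{"x":0,"y":0,"z":0,"ax":0,"ay":0,"az":0.12,"claw":0},{"x":0,"y":0,"z":0,"ax":0,"ay":0,"az":0.18,"claw":0},{"x":0,"y":0,"z":0,"ax":0,"ay":0,"az":0.24,"claw":0},{"x":0,"y":0,"z":0,"ax":0,"ay":0,"az":0.3,"claw":0}]'
python3 - <<'E'
from h import *
go([.5,-.66,.38],0)
E
```

```text
time: 38.8
ee_pos: [0.5546, -0.3027, 0.087]
eef_rot: [0.707, 0.707, -0.0, 0.001]
ft_force: [-0.1, -2.2, 2.7]
width: 0.0479
z 0.0870 [-0.1 -2.2  2.7]
time: 39.22
ee_pos: [0.5542, -0.3018, 0.0863]
eef_rot: [0.707, 0.707, -0.0, -0.0]
ft_force: [-0.1, 0.2, -0.0]
width: 0.0622
time: 39.63
ee_pos: [0.5532, -0.3016, 0.226]
eef_rot: [0.707, 0.707, -0.0, -0.002]
ft_force: [0.1, -1.2, -1.0]
width: 0.0631
time: 40.05
ee_pos: [0.5237, -0.4651, 0.3314]
eef_rot: [0.886, 0.463, 0.001, 0.003]
ft_force: [0.4, -0.0, 0.3]
width: 0.061
time: 40.47
ee_pos: [0.5244, -0.4619, 0.3262]
eef_rot: [0.983, 0.182, -0.0, -0.0]
ft_force: [-0.0, 1.3, 0.1]
width: 0.0443
t 40.47 pos [ 0.5244 -0.4619  0.3262] F [-0.   1.3  0.1] w 0.0443 q [ 0.89  0.52 -0.41  0.95  0.2   1.71  0.92]
toolaxes rows x,y,z [[0.934, 0.357, 0.0], [0.357, -0.934, -0.0], [-0.0, 0.0, -1.0]]
SHIFT [-0.094  0.176 -0.054]
TURN/2 [-0.     0.     0.183]
```

```bash
python3 -m crank '[{"x":-0.018,"y":0.035,"z":-0.01,"ax":0,"ay":0,"az":0.05,"claw":0},{"x":-0.036,"y":0.07,"z":-0.02,"ax":0,"ay":0,"az":0.1,"claw":0},{"x":-0.055,"y":0.105,"z":-0.03,"ax":0,"ay":0,"az":0.15,"claw":0},{"x":-0.075,"y":0.14,"z":-0.04,"ax":0,"ay":0,"az":0.183,"claw":0},{"x":-0.094,"y":0.176,"z":-0.05,"ax":0,"ay":0,"az":0.183,"claw":0}]'
python3 -m crank '[{"x":0,"y":0,"z":0,"ax":0,"ay":0,"az":0,"claw":0},{"x":0,"y":0,"z":0,"ax":0,"ay":0,"az":0,"claw":0},{"x":0,"y":0,"z":0,"ax":0,"ay":0,"az":0,"claw":0},{"x":0,"y":0,"z":0,"ax":0,"ay":0,"az":0,"claw":0},{"x":0,"y":0,"z":0,"ax":0,"ay":0,"az":0,"claw":0}]'
python3 - <<'E'
from h import *
st(); c=snap('wrist','w15.png'); np.savez('pics/w15',**c); s=snap('scene','s15.png'); np.savez('pics/s15',**s); d=snap('side','d15.png')
q=[.833,-.766,.06]; print(proj(c,q,True),proj(s,q),proj(d,q))
def crop(im,p,h,o):
    u,v=map(int,p); u=min(max(u,h),512-h); v=min(max(v,h),384-h); print('crop',u-h,v-h); return cv2.resize(im[v-h:v+h,u-h:u+h],(o,o),interpolation=cv2.INTER_CUBIC)
top=np.hstack([crop(s['color'],proj(s,q),30,300),crop(s['color'],proj(s,[.588,-.262,.1]),38,500)[:300*500//500,:]])
bot=cv2.resize(c['color'][0:230],(640,288)); bot=np.hstack([bot,np.zeros((288,160,3),np.uint8)])
cv2.imwrite('pics/m15.png',np.vstack([top,bot]))
E
```

```text
time: 40.88
ee_pos: [0.5028, -0.6174, 0.364]
eef_rot: [1.0, 0.012, -0.003, 0.007]
ft_force: [2.8, 1.5, 0.8]
width: 0.0437
time: 41.3
ee_pos: [0.5073, -0.6119, 0.3661]
eef_rot: [1.0, 0.018, 0.0, 0.006]
ft_force: [-0.3, -0.1, 0.9]
width: 0.0434
t 41.3 pos [ 0.5073 -0.6119  0.3661] F [-0.3 -0.1  0.9] w 0.0434 q [ 0.89  0.89 -0.44  0.25  0.39  2.01  0.81]
toolaxes rows x,y,z [[0.999, 0.036, -0.0], [0.036, -0.999, 0.012], [0.0, -0.012, -1.0]]
(np.float64(406.7825581089164), np.float64(232.54709902466064)) (np.float64(292.08856311350127), np.float64(80.77781645610213)) (np.float64(360.9776140019229), np.float64(138.88844762914016))
crop 262 50
crop 243 129
```

View pics/m15.png

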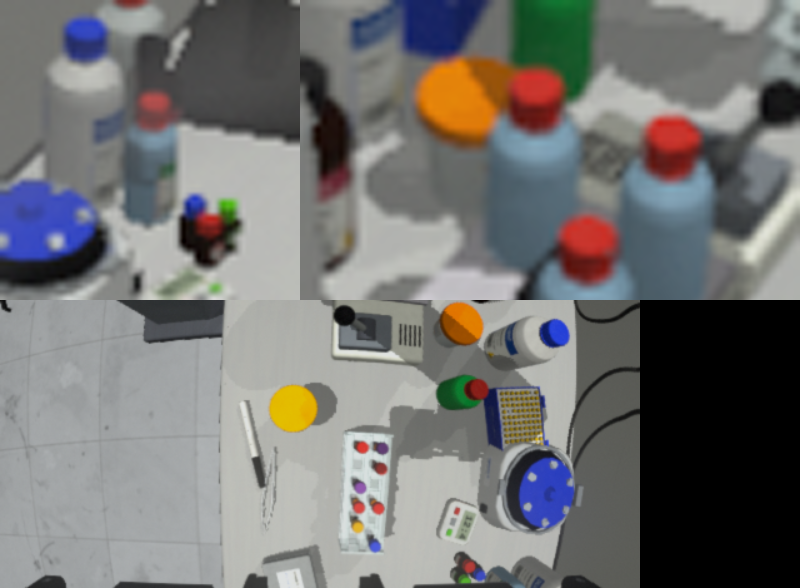

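```bash
python3 - <<'E'
from h import *
np.set_printoptions(precision=4,suppress=True)
s=dict(np.load('pics/s15.npz'))
for p in [(237,86),(372,134),(287,232)]: print(atz(s,243+p[0]*76/500,129+p[1]*76/500,.168))
print('far base',atz(s,292,94,0.0))
go([.5335,-.397,.22],0)
E
```

```text
[ 0.6211 -0.2973  0.168 ]
[ 0.5477 -0.3027  0.168 ]
[ 0.5485 -0.222   0.168 ]
far base [ 0.8256 -0.7589  0.    ]
t 41.45 pos [ 0.5071 -0.6123  0.3659] F [ 1.1 -0.4 -0.8] w 0.0435 q [ 0.89  0.89 -0.45  0.25  0.39  2.01  0.81]
toolaxes rows x,y,z [[0.999, 0.035, -0.0], [0.035, -0.999, 0.012], [0.0, -0.012, -1.0]]
SHIFT [ 0.034 -0.216  0.143]
TURN/2 [ 0.006 -0.     0.018]
```

```bash
python3 -m crank '[{"x":0.006,"y":-0.04,"z":0.02,"ax":0.006,"ay":0,"az":0.018,"claw":0},{"x":0.012,"y":-0.08,"z":0.04,"ax":0.006,"ay":0,"az":0.018,"claw":0},{"x":0.018,"y":-0.12,"z":0.06,"ax":0.006,"ay":0,"az":0.018,"claw":0},{"x":0.025,"y":-0.16,"z":0.08,"ax":0.006,"ay":0,"az":0.018,"claw":0},{"x":0.03,"y":-0.2,"z":0.1,"ax":0.006,"ay":0,"az":0.018,"claw":0}]' 5
python3 -m crank '[{"x":0,"y":0,"z":0,"ax":0,"ay":0,"az":0,"claw":0},{"x":0,"y":0,"z":0,"ax":0,"ay":0,"az":0,"claw":0},{"x":0,"y":0,"z":0,"ax":0,"ay":0,"az":0,"claw":0},{"x":0,"y":0,"z":0,"ax":0,"ay":0,"az":0,"claw":0},{"x":0,"y":0,"z":0,"ax":0,"ay":0,"az":0,"claw":0}]'
python3 - <<'E'
from h import *
go([.5335,-.397,.16],0)
E
```

```text
time: 41.87
ee_pos: [0.524, -0.4627, 0.2886]
eef_rot: [1.0, -0.001, 0.0, -0.0]
ft_force: [0.9, 0.1, 0.6]
width: 0.0437
time: 42.28
ee_pos: [0.5249, -0.466, 0.2902]
eef_rot: [1.0, -0.002, 0.001, 0.0]
ft_force: [0.9, 0.0, -0.0]
width: 0.0433
t 42.28 pos [ 0.5249 -0.466   0.2902] F [ 0.9  0.  -0. ] w 0.0433 q [ 0.99  0.54 -0.56  1.02  0.28  1.64  0.51]
toolaxes rows x,y,z [[1.0, -0.003, 0.002], [-0.003, -1.0, 0.0], [0.002, -0.0, -1.0]]
SHIFT [ 0.008 -0.069  0.13 ]
TURN/2 [ 0.    -0.001 -0.002]
```

```bash
python3 -m crank '[{"x":0.004,"y":-0.03,"z":0.02,"ax":0,"ay":0,"az":-0.001,"claw":0},{"x":0.008,"y":-0.06,"z":0.05,"ax":0,"ay":0,"az":-0.001,"claw":0},{"x":0.008,"y":-0.069,"z":0.08,"ax":0,"ay":0,"az":-0.001,"claw":0},{"x":0.008,"y":-0.069,"z":0.11,"ax":0,"ay":0,"az":-0.001,"claw":0},{"x":0.008,"y":-0.069,"z":0.13,"ax":0,"ay":0,"az":-0.001,"claw":0}]'
python3 -m crank '[{"x":0,"y":0,"z":0.02,"ax":0,"ay":0,"az":0,"claw":0},{"x":0,"y":0,"z":0.04,"ax":0,"ay":0,"az":0,"claw":0},{"x":0,"y":0,"z":0.06,"ax":0,"ay":0,"az":0,"claw":0},{"x":0,"y":0,"z":0.08,"ax":0,"ay":0,"az":0,"claw":0},{"x":0,"y":0,"z":0.088,"ax":0,"ay":0,"az":0,"claw":0}]' && python3 chk.py && python3 -m crank '[{"x":0.012,"y":0,"z":0,"ax":0,"ay":0,"az":0,"claw":0},{"x":0.024,"y":0,"z":0,"ax":0,"ay":0,"az":0,"claw":0},{"x":0.036,"y":0,"z":0,"ax":0,"ay":0,"az":0,"claw":0},{"x":0.048,"y":0,"z":0,"ax":0,"ay":0,"az":0,"claw":0},{"x":0.06,"y":0,"z":0,"ax":0,"ay":0,"az":0,"claw":0}]' && python3 -m crank '[{"x":0.004,"y":0,"z":0,"ax":0,"ay":0,"az":0,"claw":0},{"x":0.008,"y":0,"z":0,"ax":0,"ay":0,"az":0,"claw":0},{"x":0.012,"y":0,"z":0,"ax":0,"ay":0,"az":0,"claw":0},{"x":0.016,"y":0,"z":0,"ax":0,"ay":0,"az":0,"claw":0},{"x":0.02,"y":0,"z":0,"ax":0,"ay":0,"az":0,"claw":0}]'
python3 chk.py
```

```text
time: 42.7
ee_pos: [0.5329, -0.3949, 0.1572]
eef_rot: [1.0, 0.001, -0.0, -0.001]
ft_force: [-1.1, -0.2, -0.3]
width: 0.0438
time: 43.12
ee_pos: [0.5322, -0.3956, 0.0687]
eef_rot: [1.0, -0.0, -0.001, -0.001]
ft_force: [0.3, -0.4, 0.3]
width: 0.0437
z 0.0687 [ 0.3 -0.4  0.3]
time: 43.53
ee_pos: [0.5938, -0.3962, 0.0722]
eef_rot: [1.0, -0.0, 0.0, -0.0]
ft_force: [-1.4, -0.2, 0.3]
width: 0.0436
time: 43.95
ee_pos: [0.6109, -0.3957, 0.071]
eef_rot: [1.0, -0.0, -0.002, -0.001]
ft_force: [-9.8, 1.7, 1.6]
width: 0.0492
z 0.0710 [-9.8  1.7  1.6]
```

```bash
python3 -m crank '[{"x":-0.005,"y":0,"z":0,"ax":0,"ay":0,"az":0,"claw":0},{"x":-0.009,"y":0,"z":0,"ax":0,"ay":0,"az":0,"claw":0},{"x":-0.009,"y":0,"z":-0.02,"ax":0,"ay":0,"az":0,"claw":0},{"x":-0.009,"y":0,"z":-0.05,"ax":0,"ay":0,"az":0,"claw":0},{"x":-0.009,"y":0,"z":-0.09,"ax":0,"ay":0,"az":0,"claw":0}]'
python3 -m crank '[{"x":-0.03,"y":0.005,"z":-0.03,"ax":0,"ay":0,"az":0,"claw":0},{"x":-0.06,"y":0.01,"z":-0.06,"ax":0,"ay":0,"az":0,"claw":0},{"x":-0.09,"y":0.01,"z":-0.09,"ax":0,"ay":0,"az":0,"claw":0},{"x":-0.11,"y":0.01,"z":-0.12,"ax":0,"ay":0,"az":0,"claw":0},{"x":-0.12,"y":0.01,"z":-0.15,"ax":0,"ay":0,"az":0,"claw":0}]'
python3 -m crank '[{"x":0,"y":0,"z":0,"ax":0,"ay":0,"az":0,"claw":0},{"x":0,"y":0,"z":0,"ax":0,"ay":0,"az":0,"claw":0},{"x":0,"y":0,"z":0,"ax":0,"ay":0,"az":0,"claw":0},{"x":0,"y":0,"z":0,"ax":0,"ay":0,"az":0,"claw":0},{"x":0,"y":0,"z":0,"ax":0,"ay":0,"az":0,"claw":0}]'
python3 - <<'E'
from h import *
st(); c=snap('wrist','w16.png');np.savez('pics/w16',**c); s=snap('scene')
a=cv2.resize(c['color'][0:225,80:480],(800,450)); b=cv2.resize(s['color'][115:215,225:358],(200,150))
cv2.imwrite('pics/m16.png',np.vstack([a,np.hstack([b]*4)]) if 0 else a)
E
```

```text
time: 44.37
ee_pos: [0.6024, -0.3946, 0.1598]
eef_rot: [1.0, 0.0, -0.002, -0.002]
ft_force: [0.6, -0.7, -0.7]
width: 0.0436
time: 44.78
ee_pos: [0.4811, -0.4064, 0.3141]
eef_rot: [1.0, -0.001, 0.0, 0.001]
ft_force: [-0.1, -0.5, -0.5]
width: 0.0431
time: 45.2
ee_pos: [0.4841, -0.4049, 0.3098]
eef_rot: [1.0, 0.001, -0.001, -0.001]
ft_force: [1.1, 0.1, -0.5]
width: 0.0435
t 45.2 pos [ 0.4841 -0.4049  0.3098] F [ 1.1  0.1 -0.5] w 0.0435 q [ 1.05  0.38 -0.6   1.21  0.21  1.62  0.49]
toolaxes rows x,y,z [[1.0, 0.002, -0.001], [0.002, -1.0, -0.003], [-0.001, 0.003, -1.0]]
```

View pics/m16.png

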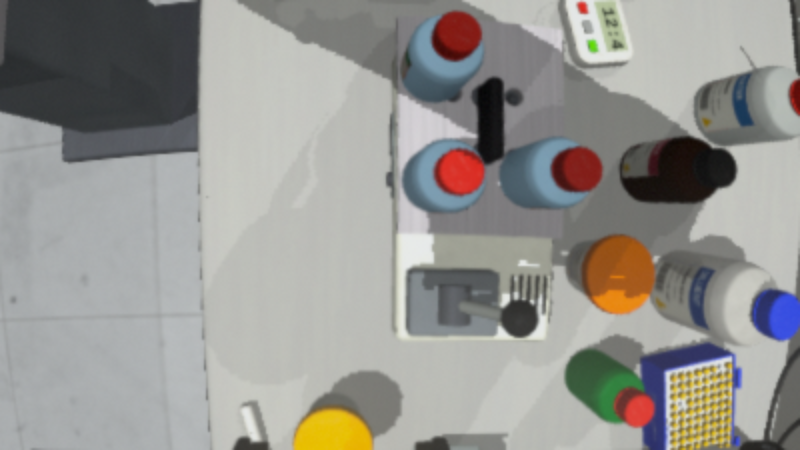

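```bash
python3 - <<'E'
from h import *
np.set_printoptions(precision=4,suppress=True)
c=dict(np.load('pics/w16.npz')); f=lambda u,v:(80+u/2,v/2)
for p in [(460,171),(578,169),(457,36)]: print('cap',atz(c,*f(*p),.168,True))
for p in [(398,233),(397,20)]: print('edge',atz(c,*f(*p),.056,True))
print('knob',atz(c,*f(520,318),.124,True))
for n,p,z in [('stain',(716,168),.129),('cup',(620,274),.071),('cupY',(333,445),.071),('timer',(597,27),.022)]: print(n,atz(c,*f(*p),z,True))
E
```

```text
cap [ 0.5504 -0.3057  0.168 ]
cap [ 0.6218 -0.2995  0.168 ]
cap [ 0.549  -0.2258  0.168 ]
edge [ 0.5263 -0.3456  0.056 ]
edge [ 0.5254 -0.1799  0.056 ]
knob [ 0.603 -0.397  0.124]
stain [ 0.7497 -0.2819  0.129 ]
cup [ 0.7019 -0.3688  0.071 ]
cupY [ 0.4779 -0.5084  0.071 ]
timer [ 0.702  -0.1557  0.022 ]
```

```bash
python3 - <<'E'
from h import *
np.set_printoptions(precision=4,suppress=True,linewidth=200)
c=dict(np.load('pics/w16.npz')); im=c['color'].astype(int)
for v in [24,30,34,38,76,80,84,88,92,96,100,110]: print(v,[(im[v,u,0]-im[v,u,2]) for u in range(274,300)],[im[v,u,1] for u in range(274,290)])
def circ(x,y,z=.056): 
    P=np.array([proj(c,[x+.024*np.cos(a),y+.024*np.sin(a),z],True) for a in np.linspace(0,6.28,60)]); return P[:,0].min()
for x in(.547,.5495,.552): print(x,circ(x,-.302),circ(x,-.222), 'edge of platform at .523',proj(c,[.523,-.302,.056],True)[0],proj(c,[.523,-.302,.046],True)[0],proj(c,[.523,-.222,.056],True)[0])
E
```

```text
24 [np.int64(-3), np.int64(-2), np.int64(-3), np.int64(-3), np.int64(-1), np.int64(1), np.int64(0), np.int64(0), np.int64(1), np.int64(3), np.int64(24), np.int64(36), np.int64(39), np.int64(43), np.int64(48), np.int64(51), np.int64(52), np.int64(53), np.int64(53), np.int64(53), np.int64(52), np.int64(52), np.int64(33), np.int64(-31), np.int64(-65), np.int64(-61)] [np.int64(110), np.int64(111), np.int64(110), np.int64(107), np.int64(107), np.int64(116), np.int64(123), np.int64(125), np.int64(119), np.int64(81), np.int64(90), np.int64(109), np.int64(118), np.int64(129), np.int64(142), np.int64(153)]
30 [np.int64(-3), np.int64(-3), np.int64(-4), np.int64(-4), np.int64(-1), np.int64(0), np.int64(-3), np.int64(-6), np.int64(-6), np.int64(2), np.int64(10), np.int64(23), np.int64(32), np.int64(36), np.int64(38), np.int64(40), np.int64(45), np.int64(49), np.int64(53), np.int64(53), np.int64(53), np.int64(53), np.int64(51), np.int64(52), np.int64(54), np.int64(53)] [np.int64(111), np.int64(108), np.int64(91), np.int64(88), np.int64(96), np.int64(111), np.int64(103), np.int64(80), np.int64(70)
[... 5763 characters left out ...]
nt64(1), np.int64(0), np.int64(2), np.int64(0), np.int64(1), np.int64(0), np.int64(1)] [np.int64(186), np.int64(182), np.int64(150), np.int64(139), np.int64(148), np.int64(174), np.int64(194), np.int64(199), np.int64(200), np.int64(202), np.int64(199), np.int64(198), np.int64(202), np.int64(205), np.int64(206), np.int64(206)]
0.547 277.05512393736075 277.1273877307606 edge of platform at .523 277.03902795329265 276.46213924413166 277.1065642512438
0.5495 278.7356747343017 278.8055912624273 edge of platform at .523 277.03902795329265 276.46213924413166 277.1065642512438
0.552 280.41446720554023 280.48209501837044 edge of platform at .523 277.03902795329265 276.46213924413166 277.1065642512438
```

```bash
python3 -c "
from bench import close_job,r
print(close_job(), r.read_state()['time'])"
```

```text
the job is handed in; nothing more can be done
the job is handed in; nothing more can be done
```

The job is handed in after about 45 s of robot time: shaker stopped, matching platform fitted, three bottles loaded, shaker started again. It gives no verdict.

**What I did**
- **Stopping:** I swung the lever back to its stop, which I felt as about 8 N and saw in the image. An earlier try passed over the knob without moving it, because the real fingertips sit roughly 30 mm above the reported tool point.
- **Platform:** The studs form a 48 mm square, so I fitted platform_c. It touched down at exactly the seated height and I pressed it with about 18 N. The picture showed the studs in its holes.
- **Bottles:** I stood all three bottles within reach on it: two in the near row (y offsets ±40 mm) and one in the far row, level with one of them.
- **Starting:** I pushed the lever over to its far stop, about 10 N.

**Last checks**
- **Bottles:** all three were upright. The near row stands about 3 mm inside the platform edge in the image. The cap positions computed from the same picture put that margin nearer 0 mm, but that view read about 3 mm off on other known points.
- **Lever:** the knob was at the running position, measured x = 0.603 m against an expected 0.600 m.
- **Bystanders:** the timer and the orange cup measured where they had been before. The dark bottle and the yellow cup matched within measuring error.
- **Robot:** it was clear of everything when I handed in.

**Not settled:** a similar blue bottle with a red cap stands at the back of the bench, about 1.1 m from the base and out of tool-down reach. I took it for background and left it. If it counts as a fourth reagent bottle, the loading is incomplete.

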